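Right the toppled milk cartons and pin the carrier's bar

ROBOT

A 6-joint arm with a two-finger parallel gripper is mounted at the origin on the work surface. World frame = base frame: x ahead of the robot, y to its left, z up, the work surface at z = 0. Lengths are in m, angles in rad, forces in N, time in s.
With the tool pointing down it reaches from about 0.35 to 0.975 m from the base axis. Payload 4.9 kg.
Tool frame: the origin (TCP) lies midway between the tips of the shut fingers; the grasp point (between the pads) lies 19 mm behind it (ctrl.hold_point_z is the distance from the TCP to the grasp point, in m); z points along the fingers, y is the line along which they close (so a half turn about z gives the same grasp; the last joint's range is limited). The gripper opens to 85 mm and grips with 20 to 120 N. Pads are 22 mm wide; open, the fingers measure 114 mm over their backs; the gripper's body (76 mm by 85 mm) begins 54 mm behind the grasp point. The pads swing forward as they close: fully open they stand 13 mm farther back than shut.
Start: joints at [-1.428, 0.053, 1.613, -0, 1.476, -0.119], TCP at [0.162, -0.604, 0.207] pointing down, gripper open.
Joint ranges: [-3.01, 3.01], [-1.01, 2.22], [0.06, 2.58], [-1.02, 4.17], [0.09, 2.62], [-3.14, 3.14]. Speed limits (rad/s): [2.57, 2.57, 3.14, 3.14, 3.14, 3.14].

INTERFACE

Orientations are given as a rotation vector (axis times angle).
In Python, from station import status, viewer, finish_job, ctrl gives the robot as it stands.
- The arm moves only by the shell command python3 -m jog 'ROWS' [FORCE]. ROWS is JSON, a list of rows, each a list of 7 numbers: the turn, a rotation vector about the tool's x, y, z each as a share of 5 degrees, from -1 to 1, then the shift along the tool's x, y, z each as a share of 30 mm, from -1 to 1, then the opening, from -1 (shut) to 1 (fully open). A call has 1 to 5 rows; each row shifts and turns the commanded pose from where the row before left it, along the tool's axes as they then stand; what a row does not reach is not made up. A row lasts 1/8 s, in which the tool goes at most 62.5 mm and 10.7 degrees, less where a joint would pass 70% of its speed; a pose out of reach is approached as far as the arm can. A call with a number of a shift or a turn outside -1 to 1 is refused whole. A call with a gripper value outside its range is refused whole. The fingers move at their own pace and stop on an object; FORCE is the grip in N (left out, the last holds). Time passes only in rows, so rows that do not move let the fingers close. It gives the time, the measured TCP pose, the force, the opening and the grip force at its end, in the units of the state.
- status.get_obs(): the state, without advancing time (a new reading comes with each control period).
- viewer.get_image(name): name is "scene" or "top" or "wrist"; returns a dict with "img" (384x512x3 uint8, red, green, blue), "fovy" (degrees; the focal length in pixels is half the picture's height over the tangent of half this angle, whatever the lens; pixels are square), "cx", "cy" (the principal point, pixels), "rvec" (rotation vector, rad) and "tvec" (3), from world to camera coordinates, as OpenCV has them. Camera axes: x right, y down, z forward; pixel columns grow to the right and rows downward; lengths in m; the calibration is good to about 2 mm. A picture is of the moment at which its call begins. There is no depth.
- finish_job(): hands the job in; it is judged then, once.
The state is a dict: "t": time; "q": joint angles; "dq": joint speeds; "effort": joint torques, N m; "tool_pos": TCP position; "tool_rot": TCP orientation; "contact_force": force on the tool from outside, world axes, zero at the start; "wrist_torque": the same for the moment, N m; "opening": finger opening in m; "grip_force": force on a finger pad.
Only numpy, scipy, OpenCV 4.12 (cv2) and the standard library are available. Lean on these libraries where they do the work, as an engineer would, in place of code of your own. Each camera call takes 0.05 s, during which the arm holds its last target. There are 200 camera calls.

TASK

Two milk cartons in the wooden carrier have toppled forward over its front rail. Stand both upright again in their own lanes beside and in front of their neighbours, behind the line of the sliding bar, then slide the steel bar fully home across the front of the row and lock it by dropping the loose pin fully down through the bracket and the bar. Do not knock over the cartons that are standing, and leave the steel pot and the salt tin where they are.

Things in the scene. Friction and masses are not known exactly. Their poses are not given: they have to be found in the camera images.
- carrier: Open wooden carrier fixed to the table, 260 mm long (x) by 214 mm wide (y), yaw within 7 degrees. Origin: on the table, under the front carton of the middle lane; x away from the robot along the lanes, y left, z up. Floor top at z = 12 mm. Three lanes 62 mm wide at y = -68, 0, 68 mm; 6 mm dividers, side walls and front rail end at z = 67 mm; rear wall at x = 110 mm.
- row_front (a point): On the carrier's floor (a black rubber non-slip mat, friction about 1), middle lane, carrier x = -29 mm: the line of the front faces of the front cartons. Cartons stand two deep: front ones centred at carrier x about 0, rear ones at about 75 mm. The place in front of this line, between bar and rail, stays empty.
- rail_top (a point): Middle of the top inner edge of the front rail, carrier x = -124 mm, z = 67 mm. The rail is 12 mm thick (x = -136 to -124 mm).
- guide_left (a point): Top centre of the steel guide on the left side wall through which the bar runs (a like one on the right): carrier x = -60, y = 103, z = 124 mm; 50 mm long in x, 8 mm in y. From here a steel support for the drawn-out bar, 34 mm wide (x), top at z = 82 mm, runs left to carrier y = 387 mm.
- bar (a joint): Steel retaining bar that slides along carrier y at carrier x = -60 mm (12 mm thick in x, z = 88 to 112 mm): metres by which it is drawn out to the left (carrier +y). 0 = fully home against its stop, with its end hole in line with the bracket's holes; starts drawn out 0.255 to 0.28. Needs about 2 N plus 8 N per m/s to push and stays where it is left.
- bar_tab (a point): Centre of the outer (+y) face of the upright push tab at the bar's left end, 135 mm above the table. The tab is a steel plate 50 mm wide (carrier x), 12 mm thick (y), from z = 88 to 153 mm; push its outer face towards carrier -y to close the bar.
- bar_hole (a point): Centre of the upper mouth of the 17 mm diameter vertical hole in the 36 mm square plate (10 mm thick) at the bar's right end, 105 mm above the table; moves with the bar.
- clevis_hole (a point): Centre of the upper mouth of the bracket's 17 mm diameter vertical holes, on the top of the upper plate, 121 mm above the table. The bracket is fixed to the carrier's right side: two level plates 50 x 46 mm, z = 113 to 121 and 79 to 87 mm, with the bar's end plate between them when home. The pin goes down through all three.
- pin: Loose retaining pin, upright in its block at the start, 102 mm tall, 0.12 kg. Origin: centre of its lower end, z up towards its head. Steel shank 12 mm diameter with tapered foot, from 0 to 60 mm; collar 32 mm diameter, 60 to 66 mm; black grip 24 mm diameter, 66 to 102 mm. Fully in: its collar rests on the bracket's upper plate, so its origin is 61 mm above the table.
- pin_block: Fixed wooden block 70 x 70 x 50 mm with a 46 mm deep hole of 15 mm diameter in its top in which the pin stands, its collar 14 mm above the block (grip from 70 to 106 mm above the table). It stands in front of the carrier on the left or the right. Origin: centre of its underside on the table.
- tipped_left: Milk carton 58 x 58 x 160 mm, with a 28 mm round cap 12 mm high, off-white, about 0.4 kg. Origin: centre of underside; z towards the cap. In the left lane (y = 68 mm), toppled 60 degrees towards the robot over the rail; its front bottom edge is on the floor at carrier x -29 mm. It turns about that edge and below 20 degrees drops onto its foot.
- tipped_right: Milk carton 58 x 58 x 160 mm, with a 28 mm round cap 12 mm high, off-white, about 0.4 kg. Origin: centre of underside; z towards the cap. In the right lane (y = -68 mm), toppled like tipped_left; the top edge overhangs the rail by 45 mm, its underside there about 90 mm above the table.
- stand_mid: Milk carton 58 x 58 x 160 mm, with a 28 mm round cap 12 mm high, off-white, about 0.4 kg. Origin: centre of underside; z towards the cap. Stands in front in the middle lane.
- back_left: Milk carton 58 x 58 x 160 mm, with a 28 mm round cap 12 mm high, off-white, about 0.4 kg. Origin: centre of underside; z towards the cap. Stands at the back of the left lane.
- back_mid: Milk carton 58 x 58 x 160 mm, with a 28 mm round cap 12 mm high, off-white, about 0.4 kg. Origin: centre of underside; z towards the cap. Stands at the back of the middle lane.
- back_right: Milk carton 58 x 58 x 160 mm, with a 28 mm round cap 12 mm high, off-white, about 0.4 kg. Origin: centre of underside; z towards the cap. Stands at the back of the right lane.
- salt_tin: Round steel salt tin, 72 mm diameter, 80 mm tall, a bystander in front of the carrier on the other side from the pin block. Origin: centre of its underside.
- pot: Steel pot, 200 mm diameter, 115 mm tall, two loop handles, a bystander on the right beyond the carrier. Origin: centre of its underside.
Mind the look-alikes: they are no part of the job. There is more than one size of the pin; the job needs the smaller. What is shaped like the tipped_right but red is not meant.

How it is judged:
By the outcome, as a careful person would: the job done as asked, in the order asked, and still so for the second after the job is handed in, with the robot touching nothing.
It also fails if it takes over 72 s, if anything falls off the work surface, if the arm or the gripper's body presses on something with over 40 N, if the wrist force passes 120 N, or if a joint passes its speed limit or range.

## Working session

There is one attempt and no reset: what is moved stays moved. The work goes in short steps, Python scripts to look and compute and a shell command to move; the robot and the scene stay as the last step left them, time stands still between calls to the robot, and variables do not carry over. Pictures are saved under pics/ and viewed, at most 10 in all, crops included, and the job is handed in when it is done.

```bash
ls; mkdir -p pics; cat > h.py <<'E'
import numpy as np, cv2
from scipy.spatial.transform import Rotation as R
from station import status, viewer, finish_job, ctrl
def cam(n):
    d=viewer.get_image(n); im=d["img"]; f=im.shape[0]/2/np.tan(np.radians(d["fovy"])/2)
    return im,np.array([[f,0,d["cx"]],[0,f,d["cy"]],[0,0,1]]),R.from_rotvec(d["rvec"]).as_matrix(),np.array(d["tvec"])
def ray(c,u,v):
    _,K,Rm,t=c; return -Rm.T@t, Rm.T@np.linalg.inv(K)@np.array([u,v,1.])
def onz(c,u,v,z):
    o,d=ray(c,u,v); return o+d*(z-o[2])/d[2]
def proj(c,p):
    _,K,Rm,t=c; q=K@(Rm@np.array(p)+t); return q[:2]/q[2]
def save(n,im): cv2.imwrite("pics/"+n,cv2.cvtColor(im,cv2.COLOR_RGB2BGR))
E
python3 - <<'E'
from h import *
import pickle
S={n:cam(n) for n in("scene","top")}
pickle.dump(S,open("s0.pkl","wb"))
for n in S:
    save(n+"0.png",cv2.resize(S[n][0],(800,600))); print(n,(-S[n][2].T@S[n][3]).round(3),S[n][2].round(2).tolist(),S[n][1][0,0])
o=status.get_obs(); print(o)
E
```

```text
pics
scene [ 1.343 -0.614  1.005] [[0.56, 0.83, 0.01], [0.57, -0.37, -0.73], [-0.6, 0.42, -0.68]] 434.7016439698821
top [ 0.392 -0.09   0.984] [[0.01, -1.0, 0.0], [-0.98, -0.01, -0.19], [0.19, 0.0, -0.98]] 356.02684537462784
{'t': 0.1, 'q': array([-1.42797938e+00,  5.33201509e-02,  1.61418807e+00, -5.09139656e-05,
        1.47598590e+00, -1.18998501e-01]), 'dq': array([ 0.00158832, -0.00161933, -0.00134037, -0.00177247, -0.00036866,
        0.0003146 ]), 'effort': array([ 3.05070471e-04, -3.94904387e+01, -3.71362996e+01, -2.30748556e-04,
        3.92031128e-03, -8.14605727e-06]), 'tool_pos': array([ 0.16166892, -0.60308571,  0.20584908]), 'tool_rot': array([-3.11282713e+00, -4.09844606e-01,  1.15103741e-04]), 'contact_force': array([ 0.48153824, -0.14496989,  0.55979072]), 'wrist_torque': array([-0.05630089, -0.03005585, -0.0226737 ]), 'grip_force': 0.0, 'opening': 0.08473160123315363}
```

```bash
python3 -c "
from h import *
print(ctrl.hold_point_z,[a for a in dir(ctrl) if a[0]!='_'])"
```

```text
0.0187 ['MotionError', 'hold_point_z']
```

View pics/scene0.png

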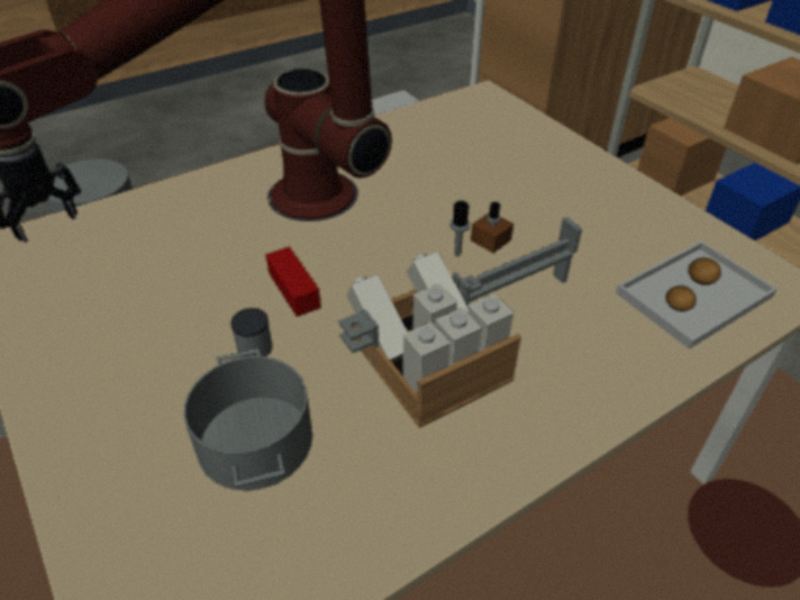

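View pics/top0.png

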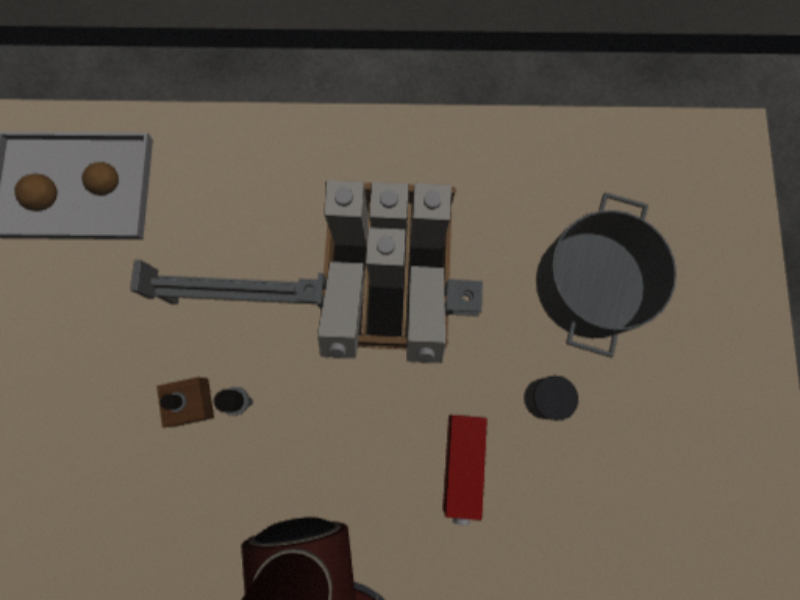

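The top view (800 px) shows the tipped cartons at (342,310) and (427,315), the standing caps at (344,196), (389,198), (432,199) and (386,245), and the clevis at (467,296). The bar tab is at (140,278).

There are two pin candidates: (172,402), a small one standing in the wooden block, and (232,401), a larger one standing free. The one in the block fits the description. The red box at (467,467) is a decoy. I'll confirm this in an enlarged crop.

```bash
python3 - <<'E'
from h import *
import pickle
S=pickle.load(open("s0.pkl","rb")); c=S["top"]
save("crop0.png",cv2.resize(c[0][100:290,80:325],None,fx=3.2,fy=3.15,interpolation=cv2.INTER_CUBIC))
P={}
for n,u,v,z in [("bl",344,196,.184),("bm",389,198,.184),("br",432,199,.184),("mid",386,245,.184),("clev",467,296,.121),("barhole",309,289,.105),("pin",172,402,.106),("bigpin",232,401,.12),("tabtop",140,270,.153),("tin",556,398,.08)]:
    print(n,onz(c,u*.64,v*.64,z).round(4))
E
```

```text
bl [ 0.7069 -0.0099  0.184 ]
bm [ 0.7047 -0.0783  0.184 ]
br [ 0.7041 -0.1435  0.184 ]
mid [ 0.6306 -0.075   0.184 ]
clev [ 0.5675 -0.2034  0.121 ]
barhole [0.5785 0.0496 0.105 ]
pin [0.396  0.2543 0.106 ]
bigpin [0.3987 0.1573 0.12  ]
tabtop [0.5944 0.3028 0.153 ]
tin [ 0.4112 -0.3497  0.08  ]
```

View pics/crop0.png

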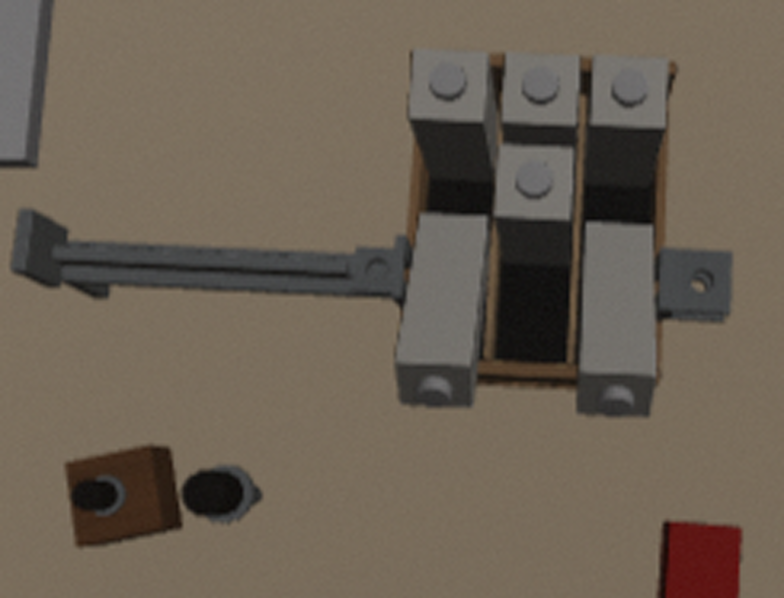

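The crop shows the small pin's grip at crop (95,495), standing in the brown block. The larger free-standing pin is at (213,493), so the one in the block is the target. The bar hole is at (376,268) and the clevis hole at (702,283).

Next I align the tool's yaw with the carrier (about -2.4°), shut the gripper and start collecting kinematics samples.

```bash
cat >> h.py <<'E'
PSI=np.radians(-2.45); O=np.array([.6310,-.0755])
def c2w(x,y,z): 
    c,s=np.cos(PSI),np.sin(PSI); return np.array([O[0]+c*x-s*y,O[1]+s*x+c*y,z])
def w2c(p):
    c,s=np.cos(PSI),np.sin(PSI); d=np.array(p[:2])-O; return np.array([c*d[0]+s*d[1],-s*d[0]+c*d[1],p[2]])
def st(tag=""):
    o=status.get_obs(); Rm=R.from_rotvec(o["tool_rot"]).as_matrix(); z=Rm[:,2]; x=Rm[:,0]
    print(tag,"t%.2f"%o["t"],"tcpC",(w2c(o["tool_pos"])*1000).round(1),"pitchdown %.1f"%np.degrees(np.arcsin(-z[2])),"toolyC",(R.from_euler('z',-PSI).apply(Rm[:,1])).round(3),"zC",R.from_euler('z',-PSI).apply(z).round(3),"F",o["contact_force"].round(1),"op %.3f g %.1f"%(o["opening"],o["grip_force"]),"q",o["q"].round(3).tolist())
    return o
E
python3 -m jog '[[0,0,0.87,0,0,-0.3,-1],[0,0,0.87,0,0,-0.3,-1],[0,0,0.87,0,0,-0.3,-1],[0,0,0.87,0,0,-0.3,-1]]'
python3 -c "
from h import *
st();print(c2w(-.06,-.131,.121),c2w(-.06,.122,.105),c2w(.075,0,.184))"
```

```text
t: 0.6
tool_pos: [0.1617, -0.6033, 0.2425]
tool_rot: [-3.14, 0.07, 0.0]
contact_force: [-0.2, -1.1, -0.6]
opening: 0.0122
grip_force: 0.0
 t0.60 tcpC [-446.3 -547.4  242.5] pitchdown 89.9 toolyC [-0.002 -1.    -0.001] zC [-0.     0.001 -1.   ] F [-0.2 -1.1 -0.6] op 0.012 g 0.0 q [-1.428, 0.034, 1.573, -0.0, 1.536, 0.187]
[ 0.56545492 -0.2038154   0.121     ] [0.57627005 0.04895333 0.105     ] [ 0.70593144 -0.07870607  0.184     ]
```

```bash
sed -i 's/O=np.array(\[.6310/O=np.array([.6325/' h.py
python3 -m jog '[[0,0,0,0.5,-1,0,-1],[0,0,0,0.5,-1,0,-1],[0,0,0,0.5,-1,0,-1],[0,0,0,0.5,-1,0,-1],[0,0,0,0.5,-1,0,-1]]' >/dev/null; python3 -c "
from h import *
st()"
python3 -m jog '[[0,0,0,0.5,-1,0,-1],[0,0,0,0.5,-1,0,-1],[0,0,0,0.5,-1,0,-1],[0,0,0,0.5,-1,0,-1],[0,0,0,0.5,-1,0,-1]]'>/dev/null; python3 -c "
from h import *
st()"
python3 -m jog '[[0,0,0,0.5,-1,0,-1],[0,0,0,0.5,-1,0,-1],[0,0,0,0.5,-1,0,-1],[0,0,0,0.5,-1,0,-1],[0,0,0,0.5,-1,0,-1]]'; python3 -c "
from h import *
st()"
python3 -m jog '[[0,1,0,0,0,0,-1],[0,1,0,0,0,0,-1],[0,1,0,0,0,0,-1],[0,1,0,0,0,0,-1]]'; python3 -c "
from h import *
st()"
```

```text
t1.23 tcpC [-372.6 -396.5  242.4] pitchdown 89.9 toolyC [ 0.001 -1.    -0.001] zC [-0.     0.001 -1.   ] F [ 0.1 -1.2  0.4] op -0.000 g 0.0 q [-1.225, -0.228, 1.818, 0.0, 1.553, 0.388]
 t1.85 tcpC [-297.8 -246.5  242.5] pitchdown 90.0 toolyC [ 0.001 -1.    -0.001] zC [-0.     0.001 -1.   ] F [ 0.3 -0.9  0. ] op -0.000 g 0.0 q [-0.928, -0.409, 1.959, 0.0, 1.592, 0.685]
t: 2.48
tool_pos: [0.4056, -0.1623, 0.2425]
tool_rot: [-3.141, 0.066, 0.001]
contact_force: [-0.2, -0.9, -0.4]
opening: -0.0003
grip_force: 0.0
 t2.48 tcpC [-223.   -96.5  242.5] pitchdown 90.0 toolyC [ 0.001 -1.    -0.   ] zC [-0.001  0.    -1.   ] F [-0.2 -0.9 -0.4] op -0.000 g 0.0 q [-0.551, -0.44, 1.981, 0.0, 1.601, 1.061]
t: 2.98
tool_pos: [0.4053, -0.1632, 0.2427]
tool_rot: [3.086, -0.064, 0.548]
contact_force: [-0.6, 0.4, 0.3]
opening: 0.0002
grip_force: 0.0
 t2.98 tcpC [-223.2  -97.4  242.7] pitchdown 69.9 toolyC [ 0.001 -1.    -0.   ] zC [ 0.344  0.001 -0.939] F [-0.6  0.4  0.3] op 0.000 g 0.0 q [-0.706, -0.731, 2.191, 0.217, 1.405, 0.9]
```

```bash
cat > kin.py <<'E'
import numpy as np
from scipy.spatial.transform import Rotation as R
from scipy.optimize import least_squares
D=[([-1.42798,.05332,1.61419,0,1.47599,-.119],[.16167,-.60309,.20585]),
([-1.428,.034,1.573,0,1.536,.187],[.1617,-.6033,.2425]),
([-.551,-.44,1.981,0,1.601,1.061],[.4056,-.1623,.2425]),
([-.706,-.731,2.191,.217,1.405,.9],[.4053,-.1632,.2427])]
for C,y in[((-372.6,-396.5,242.4),[-1.225,-.228,1.818,0,1.553,.388]),((-297.8,-246.5,242.5),[-.928,-.409,1.959,0,1.592,.685])]:
    from h import c2w
    D.append((y,c2w(*(np.array(C)/1000))))
def fk(q,p):
    h,a,e,b,L,o1,o2=p; e_=lambda ax,t:R.from_euler(ax,t)
    r=e_('z',q[0]); P=r.apply([0,o1,h]); r=r*e_('y',q[1]); P=P+r.apply([0,0,a]); r=r*e_('y',q[2]); P=P+r.apply([e,0,b])
    r=r*e_('z',q[3]);P=P+r.apply([0,o2,0]); r=r*e_('y',q[4]); P=P+r.apply([0,0,L]); return P,r*e_('z',q[5])
s=least_squares(lambda p:np.concatenate([fk(q,p)[0]-x for q,x in D]),[.2,.4,0,.4,.25,.04,.04])
p=s.x
LIM=np.array([[-3.01,3.01],[-1.01,2.22],[.06,2.58],[-1.02,4.17],[.09,2.62],[-3.14,3.14]])
def ik(P,Rm,q0):
    f=lambda q:np.concatenate([(fk(q,p)[0]-P)*5,(fk(q,p)[1].inv()*Rm).as_rotvec()])
    q0=np.clip(q0,LIM[:,0]+.01,LIM[:,1]-.01)
    r=least_squares(f,q0,bounds=(LIM[:,0],LIM[:,1])); return r.x,np.abs(r.fun).max()
E
python3 - <<'E'
from kin import *
print(p.round(4),np.abs(s.fun).max())
print(fk(D[3][0],p)[1].as_matrix().round(3),R.from_rotvec([3.086,-.064,.548]).as_matrix().round(3))
from h import PSI
for y in(-.068,.068):
  for x,z in((-.155,.085),(-.17,.095),(-.1,.13),(-.04,.15)):
    for pd in(15,30,45,60,75):
        Rm=R.from_euler('z',PSI)*R.from_euler('y',np.pi-np.radians(90-pd)) *R.from_euler('z',np.pi)
        best=min((ik(c2w(x,y,z),Rm,np.array(q0)) for q0 in(D[3][0],[-.5,-.5,2.2,.6,.9,.6],[0,0.2,2.2,3.14,.9,-2])),key=lambda t:t[1])
        print(y,x,z,pd,best[1].round(3),best[0].round(2).tolist() if best[1]<.01 else '')
E
```

```text
[0.2392 0.427  0.0969 0.61   0.3044 0.0732 0.0011] 0.00021041880715466643
[[ 0.041  0.938  0.344]
 [ 0.999 -0.039 -0.014]
 [ 0.     0.344 -0.939]] [[ 0.938 -0.041  0.344]
 [-0.039 -0.999 -0.014]
 [ 0.344 -0.001 -0.939]]
-0.068 -0.155 0.085 15 0.154 
-0.068 -0.155 0.085 30 0.086 
-0.068 -0.155 0.085 45 0.0 [-0.72, -0.71, 2.57, 0.7, 0.76, 2.08]
-0.068 -0.155 0.085 60 0.0 [-0.6, -0.55, 2.39, 0.35, 0.88, 2.42]
-0.068 -0.155 0.085 75 0.0 [-0.5, -0.36, 2.2, 0.13, 1.06, 2.63]
-0.068 -0.17 0.095 15 0.195 
-0.068 -0.17 0.095 30 0.109 
-0.068 -0.17 0.095 45 0.013 
-0.068 -0.17 0.095 60 0.0 [-0.62, -0.62, 2.41, 0.35, 0.93, 2.41]
-0.068 -0.17 0.095 75 0.0 [-0.52, -0.41, 2.23, 0.13, 1.1, 2.62]
-0.068 -0.1 0.13 15 0.056 
-0.068 -0.1 0.13 30 0.0 [-0.7, -0.63, 2.56, 1.16, 0.62, 1.7]
-0.068 -0.1 0.13 45 0.0 [-0.61, -0.57, 2.41, 0.63, 0.71, 2.21]
-0.068 -0.1 0.13 60 0.0 [-0.52, -0.43, 2.23, 0.3, 0.89, 2.52]
-0.068 -0.1 0.13 75 0.0 [-0.45, -0.26, 2.05, 0.11, 1.11, 2.69]
-0.068 -0.04 0.15 15 0.0 [-0.64, -0.35, 2.49, 1.95, 0.62, 0.94]
-0.068 -0.04 0.15 30 0.0 [-0.59, -0.44, 2.41, 1.2, 0.51, 1.7]
-0.068 -
[... 455 characters left out ...]
68 -0.17 0.095 45 0.072 
0.068 -0.17 0.095 60 0.0 [-0.22, -0.71, 2.46, 0.11, 0.88, 2.92]
0.068 -0.17 0.095 75 0.0 [-0.19, -0.47, 2.27, 0.04, 1.09, 2.98]
0.068 -0.1 0.13 15 0.182 
0.068 -0.1 0.13 30 0.038 
0.068 -0.1 0.13 45 0.0 [-0.22, -0.66, 2.46, 0.22, 0.58, 2.83]
0.068 -0.1 0.13 60 0.0 [-0.19, -0.49, 2.27, 0.1, 0.84, 2.95]
0.068 -0.1 0.13 75 0.0 [-0.16, -0.3, 2.08, 0.03, 1.1, 3.01]
0.068 -0.04 0.15 15 0.0 [-0.22, -0.43, 2.55, 2.58, 0.33, 0.49]
0.068 -0.04 0.15 30 0.0 [-0.21, -0.52, 2.45, 0.72, 0.22, 2.35]
0.068 -0.04 0.15 45 0.0 [-0.19, -0.46, 2.3, 0.2, 0.53, 2.86]
0.068 -0.04 0.15 60 0.0 [-0.17, -0.32, 2.12, 0.08, 0.83, 2.98]
0.068 -0.04 0.15 75 0.0 [-0.15, -0.16, 1.93, 0.03, 1.11, 3.03]
```

```bash
cat >> h.py <<'E'
def go(x,y,z):
    """shift from the measured TCP to carrier point (mm), in tool axes, units of 30 mm"""
    o=status.get_obs(); Rm=R.from_rotvec(o["tool_rot"]).as_matrix()
    d=Rm.T@(c2w(x/1e3,y/1e3,z/1e3)-o["tool_pos"])/.03; print("->",(x,y,z),"units",d.round(2))
E
python3 -m jog '[[0,1,0,0,-0.5,0,-1],[0,1,0,0,-0.48,0,-1],[0,0,0,-0.38,0,0.92,-1],[0,0,0,-0.38,0,0.92,-1],[0,0,0,-0.38,0,0.92,-1]]'
python3 -m jog '[[0,0,0,-0.38,0,0.92,-1],[0,0,0,-0.38,0,0.92,-1],[0,0,0,-0.38,0,0.92,-1],[0,0,0,0,0,0,-1]]' >/dev/null; python3 - <<'E'
from h import *
st();go(-175,-68,65);go(-164.6,-68,65)
c=cam("wrist");a=c[0];b=cam("top")[0][130:290,150:363]
save("w1.png",np.hstack([cv2.resize(a,(400,300)),cv2.resize(b,(400,300))]))
E
```

```text
t: 3.6
tool_pos: [0.4182, -0.1344, 0.1529]
tool_rot: [3.023, -0.063, 0.81]
contact_force: [0.7, 0.8, 0.0]
opening: -0.0003
grip_force: 0.0
 t4.10 tcpC [-201.7  -66.6   61.7] pitchdown 60.3 toolyC [ 0.001 -1.    -0.004] zC [ 0.495  0.004 -0.869] F [ 0.9 -0.3  0.4] op -0.000 g 0.0 q [-0.677, -0.69, 2.506, 0.378, 0.933, 0.769]
-> (-175, -68, 65) units [0.83 0.05 0.34]
-> (-164.6, -68, 65) units [1.13 0.05 0.52]
```

View pics/w1.png

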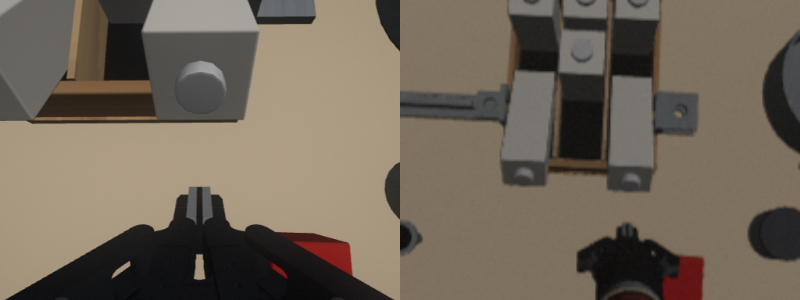

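The picture shows the shut fingertips lined up with the right carton (cap at (632,180), tips at (627,230)) and a clear gap below its overhang. I'll slide under it and begin lifting.

```bash

python3 -m jog '[[0,0,0,0.56,0.04,0.26,-1],[0,0,0,0.57,0.04,0.26,-1]]' | grep force; python3 -c "
from h import *
st()"
python3 -m jog '[[0,0,0,0.43,0,-0.2,-1],[0,0,0,0.42,0,-0.2,-1],[0,0,0,0,0,0,-1]]' | grep force
python3 - <<'E'
from h import *
st();go(-129,-69,108)
b=cam("top")[0][130:290,150:363];c=cam("scene")[0][140:290,180:380]
save("w2.png",np.hstack([cv2.resize(b,(400,300)),cv2.resize(c,(400,300))]))
E
```

```text
contact_force: [-0.2, -0.3, 1.4]
grip_force: 0.0
 t4.45 tcpC [-160.7  -71.6   71.6] pitchdown 59.8 toolyC [ 0.    -1.     0.002] zC [ 0.503 -0.002 -0.864] F [-0.2 -0.3  1.4] op -0.000 g 0.0 q [-0.616, -0.545, 2.41, 0.368, 0.855, 0.813]
contact_force: [-1.8, 0.0, -0.0]
grip_force: 0.7
 t4.83 tcpC [-145.2  -71.2   94.5] pitchdown 59.8 toolyC [ 0.001 -1.     0.002] zC [ 0.503 -0.001 -0.864] F [-1.8  0.  -0. ] op -0.000 g 0.7 q [-0.591, -0.528, 2.359, 0.346, 0.88, 0.857]
-> (-129, -69, 108) units [ 0.69 -0.07 -0.12]
```

View pics/w2.png

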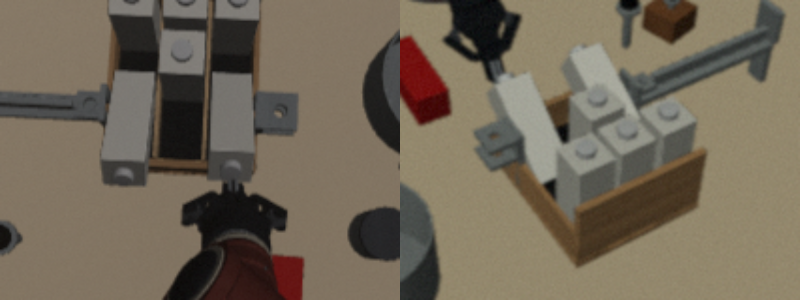

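The right carton is rising: its cap moved from (230,180) to (232,167), and it now rests on the fingertip. I'll keep going along the arc.

```bash

python3 -m jog '[[0,0,0,0.4,-0.05,-0.05,-1],[0,0,0,0.4,0,-0.05,-1],[0,0,0,0.4,0,-0.05,-1],[0,0,0,0.4,0,-0.05,-1],[0,0,0,0,0,0,-1]]' | grep force; python3 -c "
from h import *
st()"
python3 -m jog '[[0,0,0,0.26,0,0.05,-1],[0,0,0,0.26,0,0.05,-1],[0,0,0,0.25,0,0.04,-1],[0,0,0,0,0,0,-1]]' | grep force
python3 - <<'E'
from h import *
st();go(-62,-69,137);go(-42,-69,139)
b=cam("top")[0][130:290,150:363];c=cam("scene")[0][140:290,180:380]
save("w3.png",np.hstack([cv2.resize(b,(400,300)),cv2.resize(c,(400,300))]))
E
```

```text
contact_force: [-1.1, -0.1, 0.2]
grip_force: 0.3
 t5.55 tcpC [-106.5  -69.2  122.4] pitchdown 59.9 toolyC [ 0.001 -1.     0.001] zC [ 0.501  0.    -0.865] F [-1.1 -0.1  0.2] op 0.000 g 0.3 q [-0.535, -0.442, 2.253, 0.312, 0.883, 0.933]
contact_force: [-8.1, 1.6, 16.2]
grip_force: 8.8
 t6.05 tcpC [-82.5 -70.4 134.6] pitchdown 59.5 toolyC [ 0.    -1.     0.003] zC [ 0.507 -0.002 -0.862] F [-8.1  1.6 16.2] op 0.000 g 8.8 q [-0.51, -0.388, 2.196, 0.3, 0.872, 0.962]
-> (-62, -69, 137) units [ 0.63 -0.04  0.28]
-> (-42, -69, 139) units [ 1.24 -0.04  0.56]
```

View pics/w3.png

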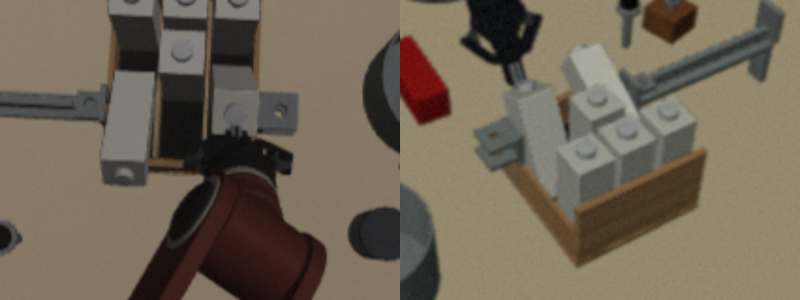

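View larger.

```bash
python3 - <<'E'
from h import *
b=cam("wrist")[0];c=cam("scene")[0][160:250,200:290]
save("w4.png",np.hstack([cv2.resize(b,(400,400)),cv2.resize(c,(400,400),interpolation=cv2.INTER_CUBIC)]))
E
```

```text
(no output)
```

View pics/w4.png

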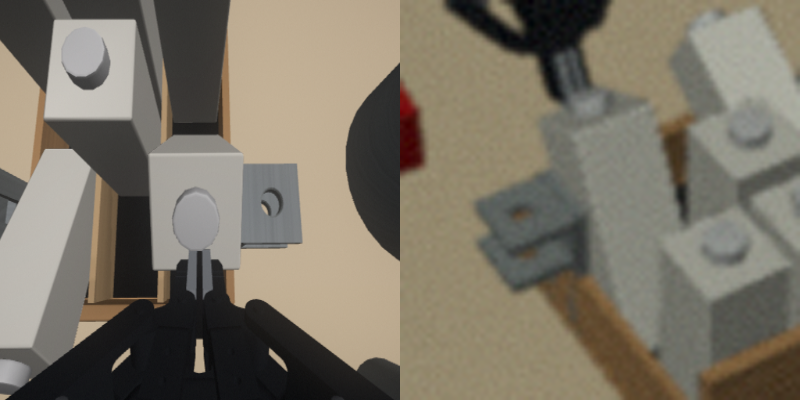

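```bash
python3 - <<'E'
from h import *
W=cam("wrist");T=cam("top");S=cam("scene")
def tri(*obs):
    A=np.zeros((3,3));b=np.zeros(3)
    for c,u,v in obs:
        o,d=ray(c,u,v);d/=np.linalg.norm(d);M=np.eye(3)-np.outer(d,d);A+=M;b+=M@o
    p=np.linalg.solve(A,b);print((w2c(p)*1000).round(1),[(proj(c,p)-[u,v]).round(1).tolist() for c,u,v in obs])
tri((W,251,208),(S,242.3,182.5))
tri((W,251,208),(S,242.3,182.5),(T,150+237/400*213,130+110/300*160))
# tool tip reprojection
o=status.get_obs();print("tip",[proj(c,o["tool_pos"]).round(1).tolist() for c in(W,S,T)])
# hypotheses: carton pivot px, tilt th -> corner projections in wrist (display px)
for px in(-29,-10,10,20):
  for th in(20,30,40):
    t=np.radians(th);f=lambda s,d,y:proj(W,c2w((px-s*np.sin(t)+d*np.cos(t))/1e3,y/1e3,(12+s*np.cos(t)+d*np.sin(t))/1e3))*np.array([400/512,400/384])
    print(px,th,"cap",f(172,29,-68).round(),"rearL",f(160,58,-39).round(),"frontL",f(160,0,-39).round(),"rearR",f(160,58,-97).round())
E
```

```text
[-74.  -68.2 174.1] [[2.1, 1.0], [0.4, -0.1]]
[-73.  -69.5 175.6] [[5.0, -1.8], [0.1, -0.1], [-0.8, 0.4]]
tip [[257.0, 235.4], [240.8, 191.0], [274.5, 196.4]]
-29 20 cap [197. 183.] rearL [149. 117.] frontL [152. 242.] rearR [246. 117.]
-29 30 cap [197. 253.] rearL [148. 181.] frontL [153. 296.] rearR [247. 181.]
-29 40 cap [197. 316.] rearL [148. 248.] frontL [156. 339.] rearR [246. 248.]
-10 20 cap [197. 141.] rearL [151.  79.] frontL [153. 203.] rearR [244.  79.]
-10 30 cap [197. 210.] rearL [149. 141.] frontL [155. 257.] rearR [245. 141.]
-10 40 cap [197. 273.] rearL [150. 206.] frontL [157. 301.] rearR [245. 206.]
10 20 cap [198. 100.] rearL [152.  42.] frontL [154. 164.] rearR [243.  42.]
10 30 cap [197. 167.] rearL [151. 101.] frontL [156. 218.] rearR [244. 101.]
10 40 cap [197. 231.] rearL [151. 165.] frontL [158. 263.] rearR [244. 165.]
20 20 cap [198.  80.] rearL [153.  24.] frontL [155. 145.] rearR [242.  24.]
20 30 cap [198. 147.] rearL [152.  81.] frontL [156. 199.] rearR [244.  82.]
20 40 cap [198. 210.] rearL [152. 145.] frontL [159. 245.] rearR [243. 145.]
```

The wrist view shows the carton raised to about 25–30° with its cap at (196,215). The tool carries an axial load of about 18 N, so the tip is pressing along the carton instead of pushing it. I'll ease back along the tool axis and check the force.

```bash

python3 -m jog '[[0,0,0,0,0,-0.17,-1],[0,0,0,0,0,0,-1]]' | grep contact
python3 -m jog '[[0,0,0,0,0,-0.17,-1],[0,0,0,0,0,0,-1]]' | grep contact
python3 - <<'E'
from h import *
st()
b=cam("wrist")[0][130:330,150:350];c=cam("scene")[0][160:250,200:290]
save("w5.png",np.hstack([cv2.resize(b,(400,400)),cv2.resize(c,(400,400),interpolation=cv2.INTER_CUBIC)]))
E
```

```text
contact_force: [-0.5, 0.1, -0.5]
contact_force: [0.4, -0.9, 0.1]
 t6.90 tcpC [-91.  -68.9 137.7] pitchdown 60.0 toolyC [ 0.001 -1.    -0.   ] zC [ 0.5    0.001 -0.866] F [ 0.4 -0.9  0.1] op 0.000 g 0.2 q [-0.516, -0.413, 2.206, 0.297, 0.896, 0.964]
```

View pics/w5.png

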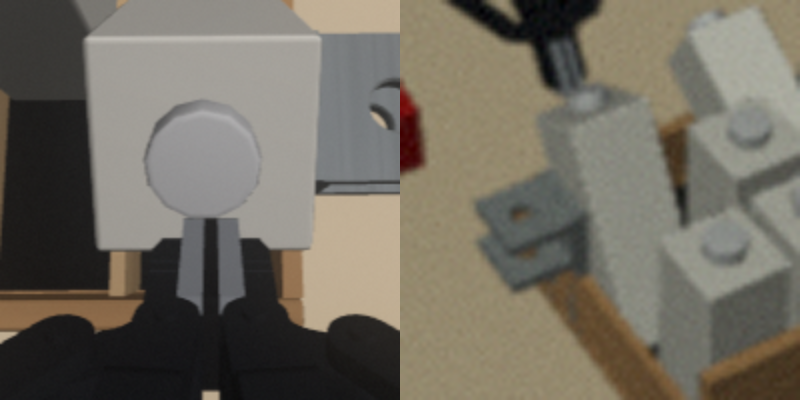

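```bash
cat >> h.py <<'E'
def pnp(c,pts):
    """pts RL,RR,FR,FL pixels of a 58 mm carton top; prints corners in carrier mm and tilt"""
    ob=np.array([[29,29,0],[29,-29,0],[-29,-29,0],[-29,29,0]],float)/1e3
    for r,t,e in zip(*[x for x in cv2.solvePnPGeneric(ob,np.array(pts,float),c[1],None,flags=cv2.SOLVEPNP_IPPE)[1:4]]):
        P=(cv2.Rodrigues(r)[0]@ob.T+t).T; W=np.array([w2c(c[2].T@(p-c[3]))*1000 for p in P])
        n=np.cross(W[1]-W[0],W[3]-W[0]);n/=-np.linalg.norm(n)
        print("top corners",W.round(0).tolist(),"n",n.round(2),"tilt",np.degrees(np.arctan2(-n[0],n[2])).round(1),"err",e)
E
python3 - <<'E'
from h import *
W=cam("wrist")
pnp(W,[(150+u/2,130+v/2) for u,v in[(87,38),(320,38),(312,247),(98,247)]])
print((w2c(-W[2].T@W[3])*1000).round(), proj(W,status.get_obs()["tool_pos"]))
E
```

```text
top corners [[-52.0, -37.0, 175.0], [-52.0, -95.0, 176.0], [-102.0, -95.0, 146.0], [-101.0, -37.0, 145.0]] n [-0.52  0.01  0.86] tilt 31.0 err [0.60296448]
top corners [[-45.0, -37.0, 158.0], [-45.0, -95.0, 156.0], [-102.0, -96.0, 167.0], [-102.0, -38.0, 169.0]] n [ 0.19 -0.03  0.98] tilt -10.7 err [4.4423921]
[-105.  -68.  322.] [257.00732872 235.17851657]
```

```bash
python3 - <<'E'
from h import *
W=cam("wrist");print("clevis via wrist",(w2c(onz(W,342.5,182.5,.121))*1000).round(1))
T=cam("top");print("via top",(w2c(onz(T,299.4,189.8,.121))*1000).round(1))
S=cam("scene");print("via scene",(w2c(onz(S,200+ (518-400)/400*90,160+213/400*90,.121))*1000).round(1))
for h in (-8,0,8,16): # finger points along the tool axis, mm behind TCP
    o=status.get_obs();z=R.from_rotvec(o["tool_rot"]).as_matrix()[:,2];p=o["tool_pos"]-z*h/1e3
    print(h,proj(W,p).round(1),(proj(S,p)-[200,160])/90*400+[400,0])
m=W[0][225:262,240:272].mean(2).astype(int);print(m[::3,::2])
E
```

```text
clevis via wrist [ -55.1 -125.3  121. ]
via top [ -60.3 -131.9  121. ]
via scene [ -54.9 -132.8  121. ]
-8 [257.  229.4] [580.30398857 137.56012451]
0 [257.1 235.1] [577.09584174 126.32062744]
8 [257.1 241.3] [573.87647086 115.0418078 ]
16 [257.2 248.1] [570.64581694 103.72345885]
[[145 145 145 145 145 147 146 145 147 146 147 147 146 147 148 149]
 [145 145 146 145 146 146 144 145 146 147 147 147 146 147 148 145]
 [143 144 143 144 144 145 145 146 145 144 146 144 146 146 147 139]
 [142 143 142 144 144 143 145 142 144 146 145 144 136 134 152 156]
 [150 123 127 133 134 135 134 133 136 134 130 149 156 156 155 156]
 [154 111 107 107 107 108  61  35  35  65 108 105 107 108 115 155]
 [156 106 104 104 105 106  50  33  34  54 105 106 106 107 106 156]
 [148 107 105 106 105 106  49  32  34  51 106 106 106 107 105 149]
 [ 60 105 105 106 106 105  48  33  32  51 105 105 106 107 106  78]
 [ 66 104 106 105 105 106  47  33  30  50 106 105 106 106 106  63]
 [ 78 105 103 105 106 106  37  31  31  39 104 107 105 104 105  75]
 [ 82 103 106 105 105 104  38  30  31  37 104 105 106 105 104  86]
 [ 96 104 103 105 104 104  36  29  29  39 106 106 104 104 105  86]]
```

The tip rests on the top face, against the front of the cap at crop (205,215), and holds the carton at about 31°. That works: I'll keep pushing the cap along its arc, with a bit more rise so the tip doesn't bear down.

```bash

python3 -m jog '[[0,0,0,0.33,0,0.02,-1],[0,0,0,0.33,0,0.03,-1],[0,0,0,0,0,0,-1]]' | grep contact
python3 -m jog '[[0,0,0,0.2,0,0.04,-1],[0,0,0,0.2,0,0.04,-1],[0,0,0,0.2,0,0.05,-1],[0,0,0,0.2,0,0.05,-1],[0,0,0,0,0,0,-1]]' | grep contact
python3 - <<'E'
from h import *
st()
T=cam("top");g=cv2.cvtColor(T[0],cv2.COLOR_RGB2GRAY)
c=cv2.HoughCircles(cv2.resize(g,None,fx=4,fy=4,interpolation=cv2.INTER_CUBIC)[420:1120,760:1240],cv2.HOUGH_GRADIENT,1.5,60,param1=60,param2=25,minRadius=20,maxRadius=32)
for x,y,r in c[0]:
    u,v=(x+760)/4,(y+420)/4;print((u*1.5625).round(),(v*1.5625).round(),r,(w2c(onz(T,u,v,.184))*1000).round(1))
E
```

```text
contact_force: [1.0, 0.1, 0.6]
contact_force: [-0.4, -1.0, 0.3]
 t8.20 tcpC [-48.9 -69.  154.1] pitchdown 60.0 toolyC [ 0.001 -1.     0.   ] zC [ 0.5    0.    -0.866] F [-0.4 -1.   0.3] op -0.000 g 0.0 q [-0.473, -0.311, 2.102, 0.273, 0.886, 1.016]
343.0 195.0 21.5 [ 73.4  69.7 184. ]
313.0 294.0 29.45 [-82.4 102.9 184. ]
432.0 201.0 22.1 [ 71.7 -64.9 184. ]
389.0 197.0 21.35 [ 73.5   1.  184. ]
431.0 252.0 22.1 [ -9.2 -67.7 184. ]
385.0 244.0 21.8 [ -0.5   1.9 184. ]
```

```bash
python3 -m jog '[[0,0,0,0,0,-1,-1],[0,0,0,0,0,-1,-1],[0,0,0,0,0,-1,-1]]' | grep contact
python3 -m jog '[[0,0,0,-0.58,-0.92,-0.33,-1],[0,0,0,-0.58,-0.92,-0.33,-1],[0,0,0,-0.58,-0.92,-0.33,-1],[0,0,0,-0.58,-0.92,-0.33,-1],[0,0,0,-0.58,-0.92,-0.33,-1]]' | grep contact
python3 - <<'E'
from h import *
st();go(-195,69,64)
T=cam("top");W=cam("scene")
save("w6.png",np.hstack([cv2.resize(T[0][110:270,190:330],(400,457)),cv2.resize(W[0][140:270,180:345],(400,315)) .repeat(1,0) if 0 else cv2.copyMakeBorder(cv2.resize(W[0][140:270,180:345],(400,315)),0,142,0,0,cv2.BORDER_CONSTANT)]))
from kin import ik,fk,p
for x,z in((-195,64),(-165,65),(-148,88)):
    Rm=R.from_euler('z',PSI)*R.from_euler('y',np.pi-np.radians(30))*R.from_euler('z',np.pi)
    print(x,ik(c2w(x/1e3,.069,z/1e3),Rm,[-.22,-.71,2.46,.11,.88,2.92]))
E
```

```text
contact_force: [0.5, -0.2, -0.0]
contact_force: [0.4, -0.1, 0.1]
 t9.25 tcpC [-195.5   69.5  230.9] pitchdown 60.0 toolyC [ 0. -1. -0.] zC [ 0.5    0.    -0.866] F [ 0.4 -0.1  0.1] op -0.000 g 0.0 q [-0.23, -0.917, 2.338, 0.1, 1.207, 1.373]
-> (-195, 69, 64) units [-2.77  0.02  4.83]
-195 (array([-0.23138547, -0.77821549,  2.54851611,  0.12411258,  0.85922869,
        2.8964678 ]), np.float64(2.1860962747064637e-11))
-165 (array([-0.21319268, -0.63358037,  2.47223007,  0.1197597 ,  0.78923474,
        2.90907649]), np.float64(6.328273137717194e-13))
-148 (array([-0.2043772 , -0.60281846,  2.41426556,  0.11075706,  0.81527612,
        2.925217  ]), np.float64(4.3576253716537394e-14))
```

View pics/w6.png

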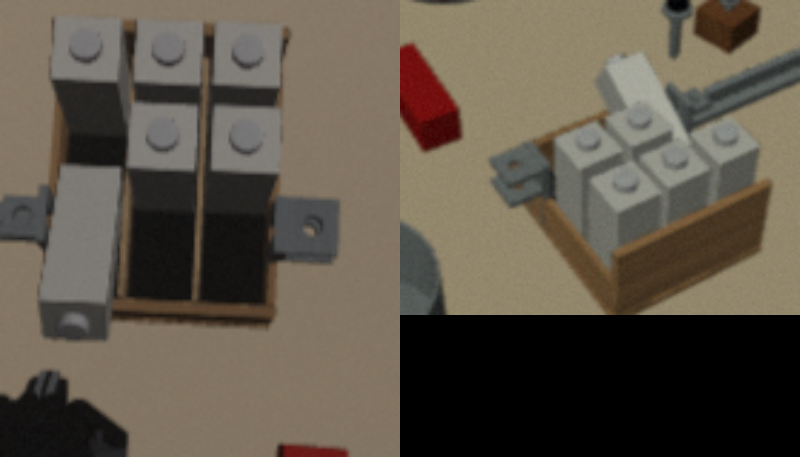

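The right carton now stands level with the middle one (caps at (246,136) and (162,134)). I'll do the same on the left.

```bash
python3 -m jog '[[0,0,0,-0.53,0,1,-1],[0,0,0,-0.53,0,0.98,-1],[0,0,0,-0.53,0,0.98,-1],[0,0,0,-0.53,0,0.98,-1],[0,0,0,-0.53,0,0.98,-1]]' | grep contact
python3 -m jog '[[0,0,0,0,0,0,-1],[0,0,0,0,0,0,-1]]' | grep contact
python3 - <<'E'
from h import *
st();go(-164.6,68,66)
E
```

```text
contact_force: [0.3, -0.7, 0.6]
contact_force: [0.1, -0.1, 0.4]
 t10.22 tcpC [-188.8   68.4   65.1] pitchdown 59.9 toolyC [ 0. -1.  0.] zC [ 0.501 -0.    -0.865] F [ 0.1 -0.1  0.4] op 0.000 g 0.0 q [-0.229, -0.751, 2.534, 0.124, 0.845, 1.326]
-> (-164.6, 68, 66) units [0.71 0.01 0.38]
```

```bash
python3 -m jog '[[0,0,0,0.36,0,0.19,-1],[0,0,0,0.36,0,0.19,-1],[0,0,0,0,0,0,-1]]' | grep contact
python3 -c "
from h import *
st()"
python3 -m jog '[[0,0,0,0.43,0,-0.2,-1],[0,0,0,0.42,0,-0.2,-1],[0,0,0,0,0,0,-1]]' | grep contact
python3 -c "
from h import *
st()"
python3 -m jog '[[0,0,0,0.4,0,-0.05,-1],[0,0,0,0.4,0,-0.05,-1],[0,0,0,0.4,0,-0.05,-1],[0,0,0,0.4,0,-0.05,-1],[0,0,0,0,0,0,-1]]' | grep contact
python3 - <<'E'
from h import *
st()
W=cam("wrist");g=cv2.cvtColor(W[0],cv2.COLOR_RGB2GRAY);hsv=cv2.cvtColor(W[0],cv2.COLOR_RGB2HSV)
m=((hsv[...,1]<25)&(g>105)).astype(np.uint8)
n,l,s,c=cv2.connectedComponentsWithStats(m);print(s[1:][s[1:,4]>800].tolist(),proj(W,status.get_obs()["tool_pos"]).round())
for v in range(150,330,12): print(v,"".join("#" if m[v,u] else "." for u in range(170,340,3)))
E
```

```text
contact_force: [-0.6, -0.1, 0.4]
 t10.60 tcpC [-163.4   68.6   67.3] pitchdown 59.8 toolyC [ 0.001 -1.     0.001] zC [ 0.503 -0.    -0.864] F [-0.6 -0.1  0.4] op -0.000 g 0.0 q [-0.214, -0.635, 2.47, 0.121, 0.79, 1.336]
contact_force: [-0.7, 0.5, 0.2]
 t10.97 tcpC [-147.7   68.8   90. ] pitchdown 59.8 toolyC [ 0.001 -1.     0.   ] zC [ 0.503  0.    -0.865] F [-0.7  0.5  0.2] op -0.000 g 0.8 q [-0.205, -0.609, 2.415, 0.112, 0.818, 1.352]
contact_force: [-8.9, 0.3, 11.2]
 t11.60 tcpC [-108.3   68.8  119.8] pitchdown 59.8 toolyC [ 0.001 -1.     0.001] zC [ 0.503  0.    -0.864] F [-8.9  0.3 11.2] op 0.000 g 6.8 q [-0.188, -0.505, 2.3, 0.099, 0.826, 1.377]
[[331, 0, 123, 53, 5310], [469, 0, 43, 51, 1892], [0, 97, 316, 188, 25419]] [257. 236.]
150 ....#############################################........
162 #################################################........
174 ################################################.........
186 ......##########################################.........
198 .......###########.#############################.........
210 .......########################################..........
222 ........#######################################..........
234 ........#######################################..........
246 .........##################...################...........
258 ........................###...####.......................
270 ........................###...####.......................
282 ..............................#..........................
294 .........................................................
306 .........................................................
318 .........................................................
```

```bash
python3 -m jog '[[0,0,0,0,0,-0.2,-1],[0,0,0,0,0,0,-1]]' | grep contact
python3 -m jog '[[0,0,0,0.26,0,-0.06,-1],[0,0,0,0.26,0,-0.06,-1],[0,0,0,0.25,0,-0.05,-1],[0,0,0,0,0,0,-1]]' | grep contact
python3 - <<'E'
from h import *
st();go(-91,68.5,137.7)
W=cam("wrist");g=cv2.cvtColor(W[0],cv2.COLOR_RGB2GRAY);hsv=cv2.cvtColor(W[0],cv2.COLOR_RGB2HSV)
m=((hsv[...,1]<25)&(g>105)).astype(np.uint8)
for v in range(110,300,10): print(v,"".join("#" if m[v,u] else "." for u in range(170,340,3)))
E
```

```text
contact_force: [-1.0, -0.8, 0.0]
contact_force: [-0.5, 1.0, 0.4]
 t12.40 tcpC [-95.2  68.9 139.1] pitchdown 59.9 toolyC [ 0.001 -1.     0.   ] zC [ 0.501  0.    -0.865] F [-0.5  1.   0.4] op -0.000 g 0.5 q [-0.182, -0.483, 2.252, 0.093, 0.855, 1.388]
-> (-91, 68.5, 137.7) units [0.1  0.01 0.11]
110 .........................................................
120 ..................####################...................
130 ..............###########################................
140 ...........#################################.............
150 ........#######################################..........
160 ........#######################################..........
170 ##############################################...........
180 .#####.#######################################...........
190 ##############################################...........
200 ##############################################...........
210 ........######################################...........
220 .........#####################################...........
230 .........####################################............
240 ..........##################..###############............
250 ..........##########....###...###....########............
260 ........................###...####.......................
270 ........................###...####.......................
280 ..........................#...##.........................
290 .........................................................
```

Same state as on the right (top face between rows 148 and 252), so I repeat the same finishing push.

```bash

python3 -m jog '[[0,0,0,0.4,0,0.06,-1],[0,0,0,0.36,0,0.04,-1],[0,0,0,0,0,0,-1]]' | grep contact
python3 -m jog '[[0,0,0,0.2,0,0.04,-1],[0,0,0,0.2,0,0.04,-1],[0,0,0,0.2,0,0.05,-1],[0,0,0,0.2,0,0.05,-1],[0,0,0,0,0,0,-1]]' | grep contact
python3 -c "
from h import *
st()"
python3 -m jog '[[0,0,0,0,0,-1,-1],[0,0,0,0,0,-1,-1],[0,0,0,0,0,-1,-1],[0,0,0,-1,0,-0.5,-1],[0,0,0,-1,0,-0.5,-1]]' | grep contact
cat >> h.py <<'E'
def caps():
    T=cam("top");g=cv2.cvtColor(T[0],cv2.COLOR_RGB2GRAY)
    c=cv2.HoughCircles(cv2.resize(g,None,fx=4,fy=4,interpolation=cv2.INTER_CUBIC)[420:1120,760:1240],cv2.HOUGH_GRADIENT,1.5,60,param1=60,param2=25,minRadius=20,maxRadius=26)
    for x,y,r in c[0]: print("cap",(w2c(onz(T,(x+760)/4,(y+420)/4,.184))*1000).round(1))
    return T
E
python3 - <<'E'
from h import *
st();caps()
E
```

```text
contact_force: [-0.2, -0.4, -0.1]
contact_force: [-0.2, 1.0, 0.1]
 t13.45 tcpC [-50.9  69.  154.4] pitchdown 60.0 toolyC [ 0.001 -1.     0.   ] zC [ 0.5    0.    -0.866] F [-0.2  1.   0.1] op -0.000 g 0.0 q [-0.168, -0.361, 2.14, 0.084, 0.845, 1.406]
contact_force: [-0.5, 0.6, 0.9]
 t14.07 tcpC [-164.2   69.   228.4] pitchdown 60.0 toolyC [ 0.001 -1.     0.   ] zC [ 0.5    0.    -0.866] F [-0.5  0.6  0.9] op -0.000 g 0.0 q [-0.213, -0.797, 2.284, 0.094, 1.138, 1.382]
cap [ 70.5  69.5 184. ]
cap [ -0.5   1.  184. ]
cap [ 69.8   1.7 184. ]
cap [  1.9  70.5 184. ]
cap [ -2.9 -67.4 184. ]
cap [-143.6   68.   184. ]
```

Both cartons are upright: left cap at (2,70) and right cap at (-3,-67) mm, beside the middle one. Next is the bar tab.

```bash
python3 - <<'E'
from h import *
T=cam("top");print("outer top edge",(w2c(onz(T,86.3,176.2,.153))*1000).round(1))
im=T[0][155:205,78:118];hsv=cv2.cvtColor(im,cv2.COLOR_RGB2HSV)
print("sat");print((hsv[::3,:,1]>70).astype(int).tolist().__str__().replace("], [","\n").replace(", ",""))
E
python3 -m jog '[[0,-1,0,0,-1,0,-1],[0,-1,0,0,-1,0,-1],[0,-1,0,0,-1,0,-1],[0,-1,0,0,-1,0,-1],[0,-1,0,0,-1,0,-1]]' | grep contact
python3 -m jog '[[0,-1,0,0,-1,0,-1],[0,0,0,0.5,-1,0,-1],[0,0,0,0.5,-1,0,-1],[0,0,0,0.5,-1,0,-1],[0,0,0,0.5,-1,0,-1]]' | grep contact
python3 - <<'E'
from h import *
st();go(-60,430,122)
E
```

```text
outer top edge [-63. 383. 153.]
sat
[[0000000000000000000000000000000000000000
0000000000000000000000000000000000000000
0000000000000000000000000000000000000000
0000000000000000000000000000000000000000
0000000000000000000000000000000000000000
0000000000000000000000000000000000000000
0000000000000000000000000000000000000000
0000000000000000000000000000000000000000
0000000000000000000000000000000000000000
0000000000000000000000000000000000000000
0000000000000000000000000000000000000000
0000000000000000000000000000000000000000
0000000000000000000000000000000000000000
0000000000000000000000000000000000000000
0000000000000000000000000000000000000000
0000000000000000000000000000000000000000
0000000000000000000000000000000000000000]]
contact_force: [0.4, -0.3, 0.9]
contact_force: [0.8, -0.8, 0.8]
 t15.43 tcpC [-102.7  370.3  227.2] pitchdown 90.0 toolyC [ 0.001 -1.     0.   ] zC [-0. -0. -1.] F [ 0.8 -0.8  0.8] op 0.000 g 0.0 q [0.382, 0.035, 1.597, -0.0, 1.509, 1.994]
-> (-60, 430, 122) units [ 1.43 -1.99  3.51]
```

```bash
python3 -m jog '[[0,0,0,0.7,-1,0,-1],[0,0,0,0.73,-1,0,-1],[0,0,0,0,0,0.9,-1],[0,0,0,0,0,0.9,-1],[0,0,0,0,0,0.9,-1]]' | grep contact
python3 -m jog '[[0,0,0,0,0,0.8,-1],[0,0,0,0,0.4,0,-1],[0,0,0,0,0.4,0,-1],[0,0,0,0,0.4,0,-1],[0,0,0,0,0.4,0,-1]]' | grep contact
python3 -c "
from h import *
st()"
for i in 1 2; do python3 -m jog '[[0,0,0,0,0.5,0,-1],[0,0,0,0,0.5,0,-1],[0,0,0,0,0.5,0,-1],[0,0,0,0,0.5,0,-1],[0,0,0,0,0.5,0,-1]]' | grep contact; done
python3 - <<'E'
from h import *
st()
E
```

```text
contact_force: [0.3, -0.6, 1.0]
contact_force: [1.4, 2.7, -0.0]
 t16.68 tcpC [-59.6 380.9 124.8] pitchdown 89.8 toolyC [ 0.001 -1.    -0.002] zC [ 0.003  0.002 -1.   ] F [ 1.4  2.7 -0. ] op 0.000 g 1.4 q [0.369, 0.201, 1.591, 0.001, 1.346, 1.982]
contact_force: [1.0, 2.6, 1.6]
contact_force: [2.3, 2.6, 0.6]
 t17.93 tcpC [-60.5 230.  123. ] pitchdown 90.0 toolyC [ 0.001 -1.    -0.   ] zC [ 0.  0. -1.] F [2.3 2.6 0.6] op 0.000 g 1.5 q [0.14, 0.065, 1.743, -0.0, 1.333, 1.753]
```

```bash
python3 -m jog '[[0,0,0,0,0.5,0,-1],[0,0,0,0,0.5,0,-1],[0,0,0,0,0.5,0,-1],[0,0,0,0,0.5,0,-1],[0,0,0,0,0.3,0,-1]]' | grep contact
for i in 1 2 3 4 5 6; do python3 -m jog '[[0,0,0,0,0.15,0,-1],[0,0,0,0,0.15,0,-1]]' | grep -E "contact|tool_pos"; done
python3 - <<'E'
from h import *
st()
E
```

```text
contact_force: [2.8, 2.1, -0.1]
tool_pos: [0.5783, 0.0798, 0.1229]
contact_force: [1.9, 1.3, 0.1]
tool_pos: [0.578, 0.0709, 0.1229]
contact_force: [2.3, 2.0, -0.3]
tool_pos: [0.578, 0.0694, 0.123]
contact_force: [4.1, 32.3, -2.1]
tool_pos: [0.5779, 0.0692, 0.1231]
contact_force: [7.0, 57.3, -2.6]
tool_pos: [0.5779, 0.0691, 0.1232]
contact_force: [9.9, 82.9, -4.9]
tool_pos: [0.5779, 0.0691, 0.1233]
contact_force: [13.2, 106.1, -6.1]
 t20.05 tcpC [-60.7 142.1 123.3] pitchdown 85.9 toolyC [ 0.005 -0.997 -0.072] zC [ 0.003  0.072 -0.997] F [ 13.2 106.1  -6.1] op -0.000 g 52.2 q [-0.047, 0.008, 1.803, 0.074, 1.328, 1.544]
```

The bar hit its stop and the force rose sharply, so I back off at once.

```bash
python3 -m jog '[[0,0,0,0,-0.7,0,-1],[0,0,0,0,-0.7,0,-1],[0,0,0,0,-0.5,0,-1],[0,0,0,0,0,-1,1],[0,0,0,0,0,-1,1]]' | grep contact
python3 - <<'E'
from h import *
st()
T=caps()
print("clevis",(w2c(onz(T,299.4,189.8,.121))*1000).round(1))
g=cv2.cvtColor(T[0],cv2.COLOR_RGB2GRAY);print(g[182:198,290:310])
# pin grip top (dark blob)
m=(g<45).astype(np.uint8);m[:240]=0;m[275:]=0;m[:,:95]=0;m[:,170:]=0
n,l,s,c=cv2.connectedComponentsWithStats(m)
for i in range(1,n):
    if s[i,4]>20: print(s[i].tolist(),c[i].round(1),onz(T,*c[i],.106).round(4))
E
```

```text
contact_force: [-0.3, -0.3, 1.0]
 t20.68 tcpC [-61.1 163.8 183. ] pitchdown 89.9 toolyC [-0.001 -1.     0.001] zC [-0.002 -0.001 -1.   ] F [-0.3 -0.3  1. ] op 0.036 g 0.0 q [0.029, -0.023, 1.73, -0.001, 1.437, 1.644]
cap [ -2.  -67.4 184. ]
cap [ 70.8  -0.  184. ]
cap [ 68.8  67.6 184. ]
cap [ -3.1  -0.  184. ]
cap [-144.2   78.1  184. ]
clevis [ -60.3 -131.9  121. ]
[[ 95  93  96  93  91  90  90  90  91  92  92  95  94  92  94  94  95  94
  102 137]
 [ 96  96  93  90  91  92  92  93  91  92  93  94  94  92  95  93  95  94
  101 135]
 [ 95  93  95  92  90  91  92  92  88  92  93  94  94  93  94  93  94  94
  107 138]
 [ 96  95  94  90  91  93  94  84  75  73  78  88  93  93  92  93  93  96
  113 137]
 [ 93  95  96  92  92  93  85  68  58  50  57  67  81  90  91  93  93  94
  113 137]
 [ 94  93  93  92  93  92  75  56  58  55  49  49  60  86  93  93  96  93
  112 138]
 [ 95  95  94  91  90  86  74  58  48  52  52  49  45  86  93  93  94  95
  112 137]
 [ 95  95  93  92  94  89 106 105 100  76  65  49  53  86  91  93  96  94
  115 137]
 [ 93  95  94  93  93  93 127 140 141 119  72  53  62  88  94  94  94  94
  112 138]
 [ 96  96  95  91  93  94 104 127 140 142  81  66  80  91  93  93  94  95
  115 139]
 [ 95  92  94  93  92  93  95 105 118 120  93  88  91  92  94  93  95  96
  112 137]
 [ 95  94  95  95  94  96  94  93  89  90  94  96  93  92  92  93  96  93
  112 136]
 [ 96  97  96  91  95  93  94  94  90  94  93  93  93  92  93  93  95  95
  112 137]
 [ 95  95  97  93  92  94  93  97  92  93  94  93  95  93  93  93  97  93
  117 139]
 [ 94  96  96  95  93  93  93  96  91  93  94  96  90  93  93  92  95  94
  123 140]
 [ 95  96  96  94  95  95  95  96  93  95  94  97  95  95  93  92  94  96
  125 139]]
[95, 240, 61, 35, 2068] [124.1 256.9] [0.3974 0.2205 0.106 ]
```

```bash
python3 - <<'E'
from h import *
T=cam("top");S=cam("scene");g=cv2.cvtColor(T[0],cv2.COLOR_RGB2GRAY);gs=cv2.cvtColor(S[0],cv2.COLOR_RGB2GRAY)
print("clev top",onz(T,299.2,188.6,.121).round(4),(w2c(onz(T,299.2,188.6,.121))*1e3).round(1))
def blobs(c,g,box,zs):
    r0,r1,c0,c1=box
    for th in(22,30,40):
        m=np.zeros_like(g);m[r0:r1,c0:c1]=(g[r0:r1,c0:c1]<th);n,l,s,ce=cv2.connectedComponentsWithStats(m)
        for i in range(1,n):
            if 15<s[i,4]<600: print(th,s[i].tolist(),ce[i].round(1),[onz(c,*ce[i],z).round(4)[:2].tolist() for z in zs])
blobs(T,g,(245,270,98,160),(.106,.095))
blobs(S,gs,(125,150,280,330),(.106,.088))
print(gs[195:222:2,215:240:2])
o=st();W=w2c([.396,.2543,.106])*1e3;go(W[0],W[1],183)
E
```

```text
clev top [ 0.5696 -0.2042  0.121 ] [ -57.3 -131.3  121. ]
22 [152, 252, 4, 10, 20] [153.4 256.4] [[0.3996, 0.1493], [0.3997, 0.1523]]
30 [145, 245, 11, 25, 121] [150.5 257.1] [[0.3979, 0.1563], [0.398, 0.1594]]
22 [291, 125, 39, 25, 519] [308.9 134. ] [[0.4027, 0.2282], [0.3839, 0.2451]]
[[137 137 138 135 136 137 141 137 141 137 134 138 122]
 [140 136 138 136 141 138 140 137 129 126 106 105  93]
 [139 136 138 138 139 133 136 127  95  93  89  80  58]
 [137 134 138 137 132 115 105 100  96  96  99  67  50]
 [138 138 129 112  94  95  96  95  96  96  87  89  73]
 [134 102  99  93  94  93  90  94  95  96  94  92  93]
 [139  94  93  95  94  68  73  84  90  97 100  94  95]
 [138 130  92  95  94  84  94  97  92  97  93  87  77]
 [138 140 114  83  95  93  94  94  92  89  77  61  53]
 [136 120  99  75  90  94  97  86  68  57  56  63  59]
 [137 115  94  91  76  81  71  54  54  54  63  70  58]
 [139 134  99  94  79  64  52  55  71  91  89  90  60]
 [136 136 127  91  93  76  78  87  93  91  82  69  56]
 [141 141 140 122  90  97  93  96  83  67  61  73  70]]
 t20.82 tcpC [-59.2 163.9 185.2] pitchdown 89.8 toolyC [-0.001 -1.     0.001] zC [ 0.004 -0.001 -1.   ] F [ 0.3 -0.5  0. ] op 0.058 g 0.0 q [0.029, -0.024, 1.727, -0.001, 1.435, 1.643]
-> (np.float64(-250.38195447610866), np.float64(319.38873942693067), 183) units [-6.38 -5.18  0.05]
```

```bash

python3 -m jog '[[0,0,0,-0.9,-0.73,-0.4,1],[0,0,0,-0.9,-0.73,-0.4,1],[0,0,0,-0.9,-0.73,-0.2,1],[0,0,0,-0.9,-0.73,0,1],[0,0,0,-0.9,-0.73,0,1]]' | grep contact
python3 -m jog '[[0,0,0,-0.9,-0.73,0,1],[0,0,0,-0.9,-0.73,0,1],[0,0,0,0,0,0,1],[0,0,0,0,0,0,1]]' | grep contact
python3 - <<'E'
from h import *
o=st()
W=cam("wrist");S=cam("scene");g=cv2.cvtColor(W[0],cv2.COLOR_RGB2GRAY);gs=cv2.cvtColor(S[0],cv2.COLOR_RGB2GRAY)
print("expect pin W",proj(W,[.396,.2543,.106]).round(1),"S",proj(S,[.396,.2543,.106]).round(1),"tcp W",proj(W,o["tool_pos"]).round(1))
save("full_w.png",W[0]);save("full_s.png",S[0])
np.save("W.npy",W[0])
u,v=proj(W,[.396,.2543,.106]).astype(int)
print("grid from",u-100,v-80)
for y in range(v-80,v+80,8): print(y,"".join("%4d"%g[y,x] if 0<=y<384 and 0<=x<512 else "   -" for x in range(u-100,u+100,8)))
E
```

```text
contact_force: [0.4, -0.2, -0.7]
contact_force: [0.0, 0.7, -0.9]
 t21.95 tcpC [-249.6  317.3  212. ] pitchdown 89.9 toolyC [ 0.    -1.     0.001] zC [-0.001 -0.001 -1.   ] F [ 0.   0.7 -0.9] op 0.085 g 0.0 q [0.408, -0.334, 1.953, -0.001, 1.524, 2.022]
expect pin W [253.9 184.6] S [313.5 130.7] tcp W [257.  234.9]
grid from 153 104
104  135 134 133 134 134 133 134 135 134 134 134 133 133 134 132 133 134 133 132 134 135 134 133 134 133
112  133 133 133 132 134 133 135 134 134 134 132 132 132 134 131 134 133 134 133 133 134 132 134 133 131
120  133 132 131 134 133 133 131 132 133 131 133 132 134 133 133 133 132 133 133 134 133 132 134 134 133
128  134 133 134 134 133 134 133 133 132 133 131  43  34  45  60 133 132 133 132 134 133 132 134 134 133
136  133 133 134 135 134 131 133 130  34  36  59  59  63  60  59 133 132 133 134 133 133 132 133 132 133
144  134 131 134 133 134 133 101  61  62  59  58  57  55  57  58 131 135 132 134 134 132 132 133 131 130
152  133 134 135 133 133 132 133  59  58  55  56  57  57  59  61 116 133 134 133 134 133 121  43  96  91
160  135 133 133 135 133 134 13
[... 633 characters left out ...]
34 132 133 133 132 133 133 132 132 134 133 133 133 133 133 135 132 132
216  134 132 134 135 134 133 134 134 134 133 133 132 132 133 133 133 134 134 134 135 134 135 134 135 133
224  133 135 134 133 134 133 135 134 133 134 133 134 132 133 135 133 133 133 133 134 134 133 134 133 131
232  133 133 133 133 133 133 134 135 134 134 132 132 132 134 134 134 132 132 133 135 132 132 132 131 133
240  133 133 133 134 132 135 134 135 135 134 134 133 133 132 134 134 134 133 133 133 134 133 134 132 133
248  131 132 132 132 132 133 133 134 134 132 133 134 132 134 134 132 134 134 132 133 133 133 134 133 133
256   41  26 133 132 134 133 133 133 133 134 133 135 134 133 134 134 134 134 133 134 133 133 132 134 133
```

```bash
python3 - <<'E'
from h import *
o=st()
W=cam("wrist");g=cv2.cvtColor(W[0],cv2.COLOR_RGB2GRAY)
m=np.zeros_like(g);m[155:200,220:270]=g[155:200,220:270]<34
n,l,s,c=cv2.connectedComponentsWithStats(m);i=1+np.argmax(s[1:,4]);print(s[i],c[i])
cen=[s[i,0]+s[i,2]/2-.5,s[i,1]+s[i,3]/2-.5]
f=W[1][0,0];print("cam",(-W[2].T@W[3]).round(4),"diam mm",f and s[i,2]*((-W[2].T@W[3])[2]-.106)/f*1e3)
p=onz(W,*c[i],.106);print("pin wrist",p.round(4),w2c(p).round(4)); q=w2c(p)*1e3
go(q[0],q[1],130);go(q[0],q[1],76)
S=cam("scene");g=cv2.cvtColor(S[0],cv2.COLOR_RGB2GRAY);print(g[118:150:2,295:335:2])
E
```

```text
t22.05 tcpC [-249.2  317.3  212.5] pitchdown 89.9 toolyC [-0.001 -1.     0.001] zC [-0.001 -0.001 -1.   ] F [ 0.3 -0.5  0.5] op 0.085 g 0.0 q [0.408, -0.334, 1.952, -0.0, 1.524, 2.022]
[228 161  25  32 638] [240.60188088 176.92476489]
cam [0.4769 0.25   0.3797] diam mm 21.700871028868097
pin wrist [0.404  0.2659 0.106 ] [-0.2428  0.3313  0.106 ]
-> (np.float64(-242.83851967530146), np.float64(331.3006234252617), 130) units [ 0.21 -0.47  2.75]
-> (np.float64(-242.83851967530146), np.float64(331.3006234252617), 76) units [ 0.21 -0.47  4.55]
[[135 137 133 129 132 131 136 136 131 131 136 134 131 135 129 132 132 131
  132 134]
 [131 134 131 131 136 132 135 129 131 128 130 128 134 133 134 133 130 133
  135 131]
 [133 134 136 131 136 130 134 136 132 131 134 132 136 133 130 133 133 132
  133 132]
 [131 135 131 135 136 134 134 135 131 135 134 131 132 134 132 134 135 132
  133 134]
 [132 133 134 135 132 134 132 134 135 137 131 129 130 136 134 133 133 133
  128 132]
 [ 67  94 127 133 135 137 130 133 133 133 112 118 126 135 135 130 130 129
  129 135]
 [ 16  13  69 130 135 133 136 131 135 103  21  14  60 129 134 139 135 134
  134 135]
 [  9  15  40 124 131 134 133 129 134  78  15  16  43 129 134 135 134 135
  130 132]
 [ 11   1  52 129 133 132 129 135 134  60   5   6  63 132 131 137 136 130
  134 131]
 [  4   3  58 131 138 132 132 131 115  36   4   6  76 132 135 134 133 136
  134 133]
 [  4   3  73 133 134 134 124  85  65  43   4   0  67 127 132 133 135 134
  131 133]
 [ 10   0  74 136 131 113  67  54  59  80  65  60  69  55  86 121 135 133
  132 135]
 [  2   5  67 122  92  57  57  61  54  62  69  56  56  50  53  63  87 130
  134 133]
 [ 20  48  80 107  47  51  53  61  58  60  57  55  56  53  59  56  42 119
  131 134]
 [ 83  81  83 100  44  45  53  57  58  54  56  49  52  58  47  29  42 127
  130 132]
 [ 62 103 130  98  44  47  46  44  53  56  52  53  55  44  30  22  50 129
  129 134]]
```

```bash

python3 -m jog '[[0,0,0,0.05,-0.2,0.87,1],[0,0,0,0.05,-0.2,0.87,1],[0,0,0,0,0,0.8,1],[0,0,0,0,0,0,1]]' | grep contact
python3 - <<'E'
from h import *
S=cam("scene");print("scene",onz(S,316.5,131,.106).round(4),"top",cam("top") and 0)
T=cam("top");print(onz(T,80+88/3.2,100+495/3.15,.106).round(4))
o=st();W=cam("wrist");g=cv2.cvtColor(W[0],cv2.COLOR_RGB2GRAY)
print("tcp px",proj(W,o["tool_pos"]).round(1))
for z in(.106,.088):
  P=o["tool_pos"].copy();P[2]=z;print("under tcp at",z,proj(W,P).round(1))
m=np.zeros_like(g);m[60:300,190:320]=g[60:300,190:320]<34
n,l,s,c=cv2.connectedComponentsWithStats(m)
for i in range(1,n):
    if s[i,4]>60: print(s[i].tolist(),c[i].round(1))
E
```

```text
contact_force: [-0.8, 0.4, -0.1]
scene [0.4032 0.262  0.106 ] top 0
[0.3962 0.2605 0.106 ]
 t22.80 tcpC [-245.8  330.3  138.2] pitchdown 89.9 toolyC [ 0.    -1.    -0.001] zC [ 0.002  0.001 -1.   ] F [0.6 0.2 0.2] op 0.085 g 0.0 q [0.429, -0.253, 2.013, -0.0, 1.379, 2.042]
tcp px [257.1 234.8]
under tcp at 0.106 [256.8 214.4]
under tcp at 0.088 [256.7 205.3]
[238, 186, 33, 44, 1177] [254.4 208. ]
```

```bash

python3 -m jog '[[0,0,0,0.04,-0.06,0.7,1],[0,0,0,0,0,0.7,1],[0,0,0,0,0,0.65,1],[0,0,0,0,0,0,1]]' | grep contact
python3 -c "
from h import *
st()"
python3 -m jog '[[0,0,0,0,0,0,-1],[0,0,0,0,0,0,-1],[0,0,0,0,0,0,-1],[0,0,0,0,0,0,-1]]' 60 | grep -E "contact|open|grip"
python3 -c "
from h import *
st()"
```

```text
contact_force: [-0.0, -0.9, 0.1]
 t23.35 tcpC [-246.   331.6   74.9] pitchdown 89.9 toolyC [ 0.001 -1.     0.001] zC [-0.001 -0.001 -1.   ] F [-0.  -0.9  0.1] op 0.085 g 0.0 q [0.432, -0.176, 2.06, -0.0, 1.259, 2.044]
contact_force: [0.1, 0.1, 2.2]
opening: 0.0201
grip_force: 58.6
 t23.85 tcpC [-244.8  332.3   76.4] pitchdown 89.9 toolyC [ 0.001 -1.    -0.001] zC [ 0.002  0.001 -1.   ] F [0.1 0.1 2.2] op 0.020 g 58.6 q [0.432, -0.177, 2.058, -0.0, 1.258, 2.044]
```

```bash

python3 -m jog '[[0,0,0,0,0,-0.4,-1],[0,0,0,0,0,-0.4,-1],[0,0,0,0,0,-0.5,-1],[0,0,0,0,0,-0.6,-1],[0,0,0,0,0,-1,-1]]' 80| grep -E "contact|open|grip"
python3 -m jog '[[0,0,0,0,0,-1,-1],[0,0,0,0,0,-1,-1],[0,0,0,0,0,0,-1]]' | grep -E "contact|open|grip"
python3 - <<'E'
from h import *
o=st();W=cam("wrist");g=W[0];S=cam("scene")
q=np.array([-57.3,-131.3]);go(*q,222)
Rm=R.from_rotvec(o["tool_rot"]).as_matrix()
for k in(-62,-72,-82): # possible foot positions along tool z
    print(k,proj(W,o["tool_pos"]-Rm[:,2]*k/1e3).round(1),proj(S,o["tool_pos"]-Rm[:,2]*k/1e3).round(1))
save("w7.png",np.hstack([cv2.resize(g[100:350,150:370],(350,400)),cv2.resize(S[0][60:180,250:380],(433,400))]))
E
```

```text
contact_force: [-0.2, 0.0, -1.0]
opening: 0.0188
grip_force: 78.4
contact_force: [0.4, 0.5, -2.2]
opening: 0.0186
grip_force: 78.4
 t24.85 tcpC [-243.8  332.8  226.4] pitchdown 89.6 toolyC [ 0.001 -1.    -0.003] zC [ 0.006  0.003 -1.   ] F [ 0.4  0.5 -2.2] op 0.019 g 78.4 q [0.432, -0.312, 1.912, -0.0, 1.534, 2.044]
-> (np.float64(-57.3), np.float64(-131.3), 222) units [ 6.27 15.44  0.  ]
-62 [256.6 199.9] [319.5 116.7]
-72 [256.5 195.8] [319.2 119.1]
-82 [256.4 192. ] [318.9 121.5]
```

View pics/w7.png

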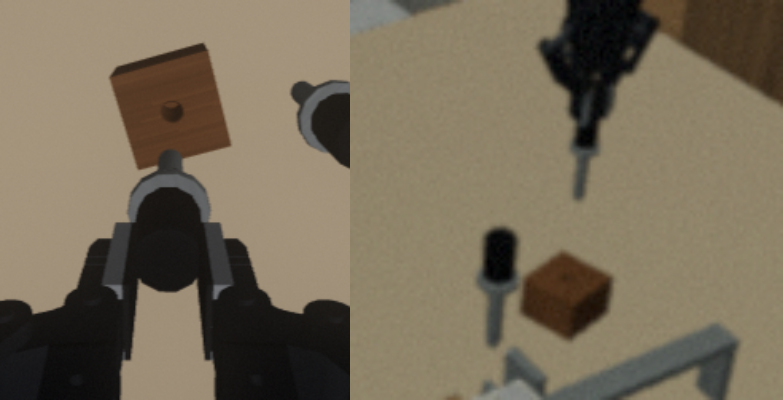

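The wrist picture shows the pin held upright, with its foot at crop (170,152). That is within 1 px of the predicted tool-axis point, and the scene view agrees. Now I carry it to the bracket.

```bash

for i in 1 2 3; do python3 -m jog '[[0,0,0,0.4,0.97,0,-1],[0,0,0,0.4,0.97,0,-1],[0,0,0,0.4,0.97,0,-1],[0,0,0,0.4,0.97,0,-1],[0,0,0,0.4,0.97,0,-1]]' | grep -E "contact"; done
python3 -m jog '[[0,0,0,0.27,0.9,0,-1],[0,0,0,0,0,0,-1],[0,0,0,0,0,0,-1]]' | grep -E "contact|grip"
python3 - <<'E'
from h import *
o=st();W=cam("wrist");g=cv2.cvtColor(W[0],cv2.COLOR_RGB2GRAY)
go(-57.3,-131.3,226)
Rm=R.from_rotvec(o["tool_rot"]).as_matrix();tp=o["tool_pos"]
print("foot",proj(W,tp+Rm[:,2]*.072).round(1)); P=tp.copy();P[2]=.121;e=proj(W,P);print("under tool at plate",e.round(1))
P2=P+[.01,0,0];print("10mm x:",(proj(W,P2)-e).round(1)," 10mm y:",(proj(W,P+[0,.01,0])-e).round(1))
u,v=e.astype(int)
for y in range(v-36,v+30,3): print(y,"".join("%4d"%g[y,x] for x in range(u-39,u+42,3)))
E
```

```text
contact_force: [0.3, -0.6, -1.0]
contact_force: [-0.5, 0.0, -0.6]
contact_force: [0.8, 0.7, -1.1]
contact_force: [-0.7, 0.2, -0.1]
grip_force: 78.6
 t27.20 tcpC [ -57.5 -131.   221.5] pitchdown 89.9 toolyC [ 0.001 -1.    -0.001] zC [-0.001  0.001 -1.   ] F [-0.7  0.2 -0.1] op 0.019 g 78.6 q [-0.467, -0.001, 1.644, 0.0, 1.501, 1.146]
-> (-57.3, -131.3, 226) units [ 0.    0.02 -0.14]
foot [256.5 195.8]
under tool at plate [256.5 185.5]
10mm x: [ -0.5 -10.9]  10mm y: [-11.3   0.5]
149   41  72  72  73  72 107 126 126 123 125 124 126 123 125 131 128 127 130 131 131 136 186 186 184 184 185 185
152   60  72  72  70  71 110 126 124 122 125 124 125 123 126 130 127 125 126 128 131 142 184 183 185 184 185 185
155   72  74  74 100 102  98  98  96  97  99  98 100  97 101 102 101 100 115 112 116 117 149 185 185 185 187 185
158  126 128 127 130 127 126 126 123 125 126 123 127 122 125 131 127 126 127 129 130 129 153 185 185 185 185 184
161  129 128 127 129 128 125 128 123 124 126 123 125 123 125 130 127 126 127 126 129 130 152 185 185 183 185 184
164  126 128 127 129 127 125 127 122 125 125 122 126
[... 1168 characters left out ...]
72 184 185 184 185 184
197  105 127 126 117 128 126 128 124 123 127 125 100  56  61  73  81 123 126 125 130 129 172 185 184 184 184 184
200   98 127 125 122 127 126 128 123 126 127 125  63  57  63  75  83 120 125 124 130 129 173 184 183 184 185 185
203   97 127 126 121 125 126 128 123 127 127 124  56  60  65  73  83 119 125 125 130 128 172 184 184 182 185 184
206   96 126 123 122 127 126 128 124 125 128 122  56  58  69  67  75 114 125 125 129 129 178 184 184 183 184 184
209  102 126 125 120 127 125 128 129 124  52  64 104 111 117 117 101  78  84 138 146 145 177 183 184 183 183 184
212   70  69  70 123 122  98 100 106  61 121 122 121 123 123 121 122 123 120  90 161 183 183 184 183 183 186 183
```

```bash
python3 - <<'E'
from h import *
o=st();W=cam("wrist");g=cv2.cvtColor(W[0],cv2.COLOR_RGB2GRAY).astype(int)
b=np.array([128,127,126,125][0]);m=(np.abs(g-126)>9)
for y in range(168,199): print(y,"".join("#" if m[y,x] else "." for x in range(236,276)))
def sub(c,name,box):
    pass
S=cam("scene");gs=cv2.cvtColor(S[0],cv2.COLOR_RGB2GRAY)
tp=o["tool_pos"];z=R.from_rotvec(o["tool_rot"]).as_matrix()[:,2]
P=tp.copy();P[2]=.121;e=proj(S,P);print("S under",e.round(1),"foot",proj(S,tp+z*.072).round(1),"10x",(proj(S,P+[.01,0,0])-e).round(1),"10y",(proj(S,P+[0,.01,0])-e).round(1))
u,v=e.astype(int)
for y in range(v-14,v+12): print(y,"".join("%4d"%gs[y,x] for x in range(u-14,u+14)))
E
```

```text
t27.25 tcpC [ -57.4 -130.8  221.8] pitchdown 89.9 toolyC [ 0.001 -1.    -0.001] zC [-0.001  0.001 -1.   ] F [ 0.8 -0.1 -1.3] op 0.018 g 78.6 q [-0.467, -0.002, 1.644, 0.0, 1.501, 1.146]
168 ........................................
169 ........................................
170 ........................................
171 ........................................
172 ........................................
173 ...............#######..................
174 .............#.######.###...............
175 ...........#.#############..............
176 ..........#################.............
177 ..........##.###############............
178 .........#.############.#####...........
179 .........##.###.#############...........
180 .........###.#################..........
181 .........####..###############..........
182 ........#.####.........#######..........
183 ........#..####......#########..........
184 ........##..##################..........
185 .........##..#################..........
186 .........##....##############...........
187 ..........###........##.#####...........
188 ..........
[... 2893 characters left out ...]
13  138 139 139 140 132 123 112 104  80  75  78  90  94  98  94  94  96  91  83  65  64  55  57  57  59  65  68  52
214  134 136 137 135 129 110  92  91  95  83  79  85  95  94  89  89  82  70  61  57  52  54  54  56  63  68  66  59
215  137 137 138 139 130 115  89  94  94  91  82  78  88  82  72  72  60  55  53  47  47  56  60  64  68  72  62  60
216  139 137 136 140 138 128 108  92  94  93  90  76  70  63  56  54  50  48  54  61  62  65  76  76  87  81  67  63
217  138 137 137 136 137 136 121  97  86  94  90  80  67  56  53  50  54  56  61  67  78  89  92  90  95  88  79  57
218  135 136 137 141 137 139 130 112  91  88  94  94  77  65  57  55  61  68  82  91  92  93  94  94  92  87  75  59
```

```bash

python3 -m jog '[[0,0,0,0.09,-0.045,0.3,-1],[0,0,0,0,0,0.3,-1],[0,0,0,0,0,0.2,-1],[0,0,0,0,0,0,-1]]' | grep -E "contact"
python3 -c "
from h import *
st()"
python3 -m jog '[[0,0,0,0,0,0.15,-1],[0,0,0,0,0,0.15,-1],[0,0,0,0,0,0,-1]]' | grep -E "contact"
python3 -c "
from h import *
st()"
python3 -m jog '[[0,0,0,0,0,0.13,-1],[0,0,0,0,0,0,-1]]' | grep -E "contact"
python3 -c "
from h import *
st()"
```

```text
contact_force: [0.2, 0.2, -1.2]
 t27.85 tcpC [ -54.9 -129.7  197.1] pitchdown 89.9 toolyC [ 0.001 -1.    -0.001] zC [-0.002  0.001 -1.   ] F [ 0.2  0.2 -1.2] op 0.019 g 78.6 q [-0.463, 0.018, 1.665, 0.0, 1.46, 1.149]
contact_force: [-0.8, -0.1, -0.8]
 t28.23 tcpC [ -54.6 -130.   188.8] pitchdown 90.0 toolyC [ 0.001 -1.    -0.   ] zC [-0.001  0.    -1.   ] F [-0.8 -0.1 -0.8] op 0.019 g 78.6 q [-0.463, 0.024, 1.673, -0.0, 1.446, 1.149]
contact_force: [0.4, 0.6, -1.1]
 t28.48 tcpC [ -54.5 -129.9  185. ] pitchdown 90.0 toolyC [ 0.001 -1.    -0.   ] zC [-0.001  0.    -1.   ] F [ 0.4  0.6 -1.1] op 0.019 g 78.6 q [-0.463, 0.026, 1.677, 0.0, 1.439, 1.149]
```

It is already about 8 mm inside with no contact force, so I continue down.

```bash

for i in 1 2 3; do python3 -m jog '[[0,0,0,0,0,0.17,-1],[0,0,0,0,0,0.17,-1],[0,0,0,0,0,0,-1]]' | grep -E "contact|tool_pos"; done
python3 -c "
from h import *
st()"
```

```text
tool_pos: [0.5722, -0.2029, 0.1743]
contact_force: [0.1, -0.5, -1.2]
tool_pos: [0.5723, -0.2029, 0.1642]
contact_force: [0.1, 0.3, -0.4]
tool_pos: [0.5722, -0.2029, 0.154]
contact_force: [-0.1, 0.6, -1.1]
 t29.60 tcpC [ -54.8 -129.8  154. ] pitchdown 89.9 toolyC [ 0.001 -1.    -0.001] zC [-0.001  0.001 -1.   ] F [-0.1  0.6 -1.1] op 0.019 g 78.6 q [-0.463, 0.049, 1.706, -0.0, 1.387, 1.149]
```

```bash

python3 -m jog '[[0,0,0,0,0,0.2,-1],[0,0,0,0,0,0.2,-1],[0,0,0,0,0,0,-1]]' | grep -E "contact|tool_pos"
for i in 1 2 3 ; do python3 -m jog '[[0,0,0,0,0,0.1,-1],[0,0,0,0,0,0,-1]]' | grep -E "contact|tool_pos"; done
```

```text
tool_pos: [0.5722, -0.2028, 0.1418]
contact_force: [-0.5, -0.5, -1.3]
tool_pos: [0.5726, -0.2031, 0.1397]
contact_force: [0.5, -0.1, -1.4]
tool_pos: [0.5725, -0.203, 0.1365]
contact_force: [-0.4, 0.2, -1.9]
tool_pos: [0.5728, -0.2031, 0.1339]
contact_force: [0.5, -0.2, -1.3]
```

```bash

for i in 1 2; do python3 -m jog '[[0,0,0,0,0,0.07,-1],[0,0,0,0,0,0,-1]]' | grep -E "contact|tool_pos"; done
python3 -m jog '[[0,0,0,0,0,0,-0.3],[0,0,0,0,0,0,-0.1],[0,0,0,0,0,0,0.1],[0,0,0,0,0,0,0.1]]' | grep -E "contact|tool_pos|open"
```

```text
tool_pos: [0.5733, -0.2034, 0.1337]
contact_force: [-2.6, 1.4, 6.4]
tool_pos: [0.5737, -0.2035, 0.1337]
contact_force: [-5.1, 2.0, 12.6]
tool_pos: [0.5725, -0.203, 0.1291]
contact_force: [-0.5, 0.1, -0.0]
opening: 0.047
```

The collar seated at TCP z = 133.7 mm (133 expected) and the pin is released. I retreat and verify.

```bash

python3 -m jog '[[0,0,0,0,0,-0.4,0.1],[0,0,0,0,0,-0.6,0.1],[0,0,0,0,0,-1,0.1],[0,0,0,0,0,-1,0.1],[0,0,0,0,0,-1,0.1]]' | grep -E "contact|open"
python3 -m jog '[[0,0,0,-1,0,0,0.1],[0,0,0,-1,0,0,0.1],[0,0,0,-1,0,0,0.1],[0,0,0,-1,0,0,0.1],[0,0,0,-1,0,0,0.1]]' | grep -E "contact"
python3 -m jog '[[0,0,0,-0.5,0,0,0.1],[0,0,0,0,0,0,0.1],[0,0,0,0,0,0,0.1]]' | grep -E "contact"
python3 - <<'E'
from h import *
st();T=caps();S=cam("scene")
P=c2w(-.0548,-.1298,0)
for c,n in((T,"top"),(S,"scene")):
    g=cv2.cvtColor(c[0],cv2.COLOR_RGB2GRAY);P[2]=.163;e=proj(c,P);u,v=e.astype(int)
    m=np.zeros_like(g);m[v-18:v+18,u-18:u+18]=g[v-18:v+18,u-18:u+18]<40
    k,l,s,ce=cv2.connectedComponentsWithStats(m);print(n,"expected grip top",e.round(1),"mid",proj(c,[P[0],P[1],.145]).round(1),[(s[i].tolist(),ce[i].round(1).tolist()) for i in range(1,k) if s[i,4]>15])
o=cv2.HoughCircles;m=None
g=cv2.cvtColor(T[0],cv2.COLOR_RGB2GRAY);print("tab region old pos",g[165:190:4,84:100:3].tolist())
E
```

```text
contact_force: [0.2, 0.6, -0.1]
opening: 0.047
contact_force: [-0.0, -1.3, -0.3]
contact_force: [0.1, 0.2, -1.0]
 t33.35 tcpC [-218.7 -130.3  250.1] pitchdown 89.9 toolyC [ 0.001 -1.     0.   ] zC [ 0.001 -0.    -1.   ] F [ 0.1  0.2 -1. ] op 0.047 g 0.0 q [-0.613, -0.399, 1.939, 0.0, 1.601, 1.0]
cap [ 70.8  -0.  184. ]
cap [ -67.4 -126.3  184. ]
cap [ 73.3  70.6 184. ]
cap [ -2.9 -67.4 184. ]
cap [ 75.5 -64.8 184. ]
top expected grip top [300.9 184. ] mid [299.9 185.6] [([282, 175, 4, 12, 27], [283.2, 180.8]), ([295, 182, 12, 11, 94], [300.6, 186.9]), ([282, 192, 8, 9, 35], [284.0, 197.0])]
scene expected grip top [226.9 197. ] mid [227.2 201.6] [([223, 195, 8, 13, 82], [226.8, 201.5])]
tab region old pos [[133, 134, 134, 135, 131, 133], [133, 132, 133, 133, 132, 133], [133, 131, 133, 133, 133, 130], [134, 132, 131, 131, 135, 88], [134, 132, 133, 133, 132, 87], [133, 133, 132, 133, 133, 85], [133, 134, 131, 132, 134, 81]]
```

```bash
python3 - <<'E'
from h import *
T=cam("top");g=cv2.cvtColor(T[0],cv2.COLOR_RGB2GRAY)
c=cv2.HoughCircles(cv2.resize(g,None,fx=4,fy=4,interpolation=cv2.INTER_CUBIC)[420:1120,760:1240],cv2.HOUGH_GRADIENT,1.5,60,param1=60,param2=16,minRadius=19,maxRadius=25)
for x,y,r in c[0]: print("cap",(w2c(onz(T,(x+760)/4,(y+420)/4,.184))*1000).round(1))
old=__import__("pickle").load(open("s0.pkl","rb"))
for n,c2 in(("top",T),("scene",cam("scene"))):
    d=cv2.absdiff(c2[0],old[n][0]).max(2); 
    for nm,p in(("tin",(.411,-.35,.08)),("pot",(.6,-.42,.1)),("mid",c2w(0,0,.172)),("bm",c2w(.075,0,.172)),("left",c2w(0,.07,.172))):
        u,v=proj(c2,p).astype(int);print(n,nm,(u,v),"diff",d[v-12:v+12,u-12:u+12].mean().round(1),"level",c2[0][v-6:v+6,u-6:u+6].mean().round())
E
```

```text
cap [ -1.7  69.4 184. ]
cap [ -2.  -67.4 184. ]
cap [ -65.6 -127.9  184. ]
cap [ 72.7 -65.8 184. ]
cap [ 67.8  68.4 184. ]
cap [  0.4   1.1 184. ]
cap [ 71.7   0.  184. ]
cap [-89.1 112.7 184. ]
cap [-144.2   79.   184. ]
cap [-45.1 101.7 184. ]
cap [-114.2 -101.4  184. ]
cap [-143.9  -45.8  184. ]
cap [-144.2  -11.9  184. ]
cap [-142.   -79.6  184. ]
cap [-65.6 -81.4 184. ]
cap [ 38.9 -46.1 184. ]
cap [-43.6 -48.4 184. ]
cap [ 37.2  15.7 184. ]
cap [-167.5   26.4  184. ]
top tin (np.int64(355), np.int64(254)) diff 21.7 level 35.0
top pot (np.int64(382), np.int64(179)) diff 14.0 level 83.0
top mid (np.int64(247), np.int64(157)) diff 19.8 level 121.0
top bm (np.int64(249), np.int64(127)) diff 20.3 level 120.0
top left (np.int64(217), np.int64(155)) diff 86.2 level 122.0
scene tin (np.int64(158), np.int64(204)) diff 4.1 level 44.0
scene pot (np.int64(162), np.int64(251)) diff 4.0 level 67.0
scene mid (np.int64(276), np.int64(189)) diff 20.6 level 129.0
scene bm (np.int64(291), np.int64(206)) diff 6.5 level 131.0
scene left (np.int64(297), np.int64(181)) diff 40.4 level 129.0
```

```bash
python3 -c "
from h import *
print(finish_job())"
```

```text
the job is handed in; nothing more can be done
None
```

I handed the job in at about 33 s: both toppled cartons are upright in their lanes, the bar is home and the pin is seated through the bracket. The other four cartons still stand, and the pot and salt tin look unmoved. The wrist force peaked at about 107 N (limit 120 N) when the bar met its stop.

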